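Close the countertop steamer: keyed tier, then keyed lid

ROBOT

A 6-joint arm with a two-finger parallel gripper is mounted at the origin on the work surface. World frame = base frame: x ahead of the robot, y to its left, z up, the work surface at z = 0. Lengths are in mm, angles in rad, forces in N, time in s.
With the tool pointing down it reaches from about 250 to 850 mm from the base axis. Payload 12.5 kg.
Tool frame: the origin (TCP) lies on the centre line of the jaws, within the pads' length; the fingertips stand 19 mm ahead of it and the grasp point (between the pads) is the TCP; x points along the fingers, z is the direction in which the jaws open and shut, and the axes are right-handed (so a half turn about x gives the same grasp; the last joint's range is limited). The gripper opens to 93 mm and grips with 3 to 60 N. Pads are 15 mm wide; open, the fingers measure 128 mm over their backs; the gripper's body (75 mm by 188 mm) begins 65 mm behind the grasp point.
Start: joints at [1.186, 0.351, 1.652, -0, 1.139, -0.085], TCP at [162.399, 525.463, 237.633] pointing down, gripper open.
Joint ranges: [-2.75, 2.75], [-0.79, 2.1], [0.01, 2.65], [-1.57, 4.71], [0.07, 3.14], [-2.87, 2.87]. Speed limits (rad/s): [2.22, 2.22, 2.79, 3.14, 3.14, 3.14].

INTERFACE

Orientations are given as [roll, pitch, yaw] about the fixed x, y, z axes, in that order (R = Rz(yaw) Ry(pitch) Rx(roll)).
In Python, from station import bot, viewer, outline_of, tip_of gives the robot as it stands.
- The arm moves only by the shell command python3 -m handwheel 'ROWS' [FORCE]. ROWS is JSON, a list of rows, each an object of numbers: "fingers": the opening, from 0 (shut) to 1 (fully open); "x", "y", "z": the shift along the tool's x, y, z in m; "ax", "ay", "az": the turn, a rotation vector about the tool's x, y, z in degrees. A call has exactly 8 rows; each row shifts and turns the pose as measured when the row begins, along the tool's axes as they then stand; what a row does not reach is not made up. A row lasts 1/12 s, in which the tool goes at most 41.7 mm and 7.16 degrees, less where a joint would pass 70% of its speed; a pose out of reach is approached as far as the arm can. A call with a gripper value outside its range is refused whole. The fingers move at their own pace and stop on an object; FORCE is the grip in N (left out, the last holds). Time passes only in rows, so rows that do not move let the fingers close, or fill a call up. It gives the time, the measured TCP pose, the force and the opening at its end, in the units of the state.
- bot.get_obs(): the state, without advancing time (a new reading comes with each control period).
- viewer.read_camera(name): name is "side" or "top" or "wrist"; returns (picture, depth): 384x512x3 uint8, blue, green, red; 384x512 float32, mm along the optical axis (not along the pixel's ray), 0 where there is no reading.
- viewer.camera_model(name): a dict with "fx", "fy", "cx", "cy" (pixels), "R" (3x3) and "t" (3): a world point X has camera coordinates R X + t. Camera axes: x right, y down, z forward; pixel columns grow to the right and rows downward; lengths in mm; the calibration is good to about 2 mm. A picture is of the moment at which its call begins: read the wrist's pose just before it. camera_model takes no time and is no camera call; for the wrist camera it gives the pose at the moment of the call.
- bot.finish_job(): hands the job in, once; it reports no verdict.
Trained networks look in the newest picture that a camera, given by its name, has taken for a name from the list of things; names that differ only in an ending like _2 or _b are one class to them, and where a whole thing is asked for, a point or a joint stands for the part that bears it (a point fixed in the world has none). Each returns a list of dicts, best first, with "confidence" (0 to 1); they miss things now and then, are a little off and sometimes report something else, mostly with a low value. They report only what shows in the picture. A call takes as long as a camera call. They do not tell look-alikes from the thing itself.
- outline_of(camera, name): "pixels" (384x512 bool, what is visible of it).
- tip_of(camera, name): "xyz" ([x, y, z] in mm, in the coordinates of the camera as it stood for that picture, good to about 4 mm: a listed point, or the origin of a listed thing).
The state is a dict: "clock": time; "joint_pos": joint angles; "qd": joint speeds; "joint_efforts": joint torques, N m; "tool_pos": TCP position; "eef_rot": TCP orientation; "ft_force": force on the tool from outside, world axes, zero at the start; "ft_torque": the same for the moment, N m; "gripper_width": opening from 0.0 (shut) to 1.0 (fully open).
Only numpy, scipy, OpenCV 4.12 (cv2) and the standard library are available. Lean on these libraries where they do the work, as an engineer would, in place of code of your own. Each camera call takes 0.05 s, during which the arm holds its last target.

TASK

Build up the small round steamer: set the divided steel tray on the steamer base, then the notched lid with the bar handle on the tray. Each must be turned so that the notch in its flange drops over the upright tab of the piece below and it sits flat, fully down all round. Set them down rather than dropping them, and leave the other things on the counter where they are.

Things in the scene. Friction and masses are not known exactly. Their poses are not given: they have to be found in the camera images.
- base: Steamer base, fixed to the counter: low black drum 190 mm across and 46 mm high, on it an open steel ring 150 mm outside and 140 mm inside diameter, flat rim 70 mm above the counter. Grey dial on its -x side, upright dark steel tab (the key) on its +x side. Origin: centre of the underside; z up, +x towards the key.
- base_key (a point): The base's key at rim height, 82.5 mm from the axis on +x. The tab is 12 mm wide (along y), 7 mm thick (79 to 86 mm from the axis), stands 12 mm above the rim and tapers over its last 9 mm to about 6 mm wide.
- tier: Steel steaming tray, 0.3 to 0.65 kg, upright on the counter: foot, notched flange, round wall 150 mm outside and 140 mm inside diameter, rim 70 mm above the origin, perforated floor at 12 mm. Seated, its origin is 62 mm above the base's, coaxial, +x axes alike; 2.5 mm radial play. Origin: centre of the underside of the foot; z up, +x towards notch and tab.
- tier_notch (a point): Middle of the notch at the flange underside, 82.5 mm from the axis on +x, 8 mm above the origin. Round foot 135 mm across, 8 mm deep, lower edge bevelled; above it the flange, 176 mm across, 4 mm thick, with one notch in its edge, 18 mm wide, reaching in to 75 mm from the axis: 3 mm play either side of a tab.
- tier_key (a point): The tray's own key, a tab like the base's (12 mm wide, 12 mm above the rim), outside the wall directly over the tray's notch. Point at rim height, 82.5 mm from the axis on +x, 70 mm above the tray's origin.
- tier_grip (a point): Point on the axis, 46 mm above the tray's origin, in the divider to grasp: a straight web 10 mm thick across the whole inside along the tray's y, top 58 mm above the origin (12 mm below the rim). Fingers go into the two compartments (65 mm wide at the middle) and close along the tray's x.
- lid: Steel lid, 0.28 to 0.56 kg, foot down on the counter, with the same foot and notched flange as the tray (flange underside 8 mm, top about 12 to 15 mm above the origin) and a black bar handle. Seated, its origin is 62 mm above the tray's, coaxial, +x axes alike; same play. Origin: centre of the underside of the foot; z up, +x towards the notch.
- lid_notch (a point): Middle of the lid's notch (18 mm wide) at the flange underside, 82.5 mm from the axis on +x, 8 mm above the lid's origin.
- lid_grip (a point): Middle of the lid's bar handle, on the axis, 50 mm above the lid's origin. The bar lies along the lid's y: 80 mm long, 12 mm thick, from 42 to 58 mm above the origin, on two feet 35 mm either side of the axis. Grasp it closing along the lid's x.
- ramekin: White cup, 72 mm across, 45 mm high; leave alone. Origin: centre of underside.
- oil: Amber bottle, 60 mm across, 170 mm high; leave alone. Origin: centre of underside.
- bowl: Plain steel bowl, 130 mm across, 55 mm high; leave alone. Origin: centre of underside.
- spoon: Wooden spoon, 260 mm long, lying; leave alone.
- jar: Glass jar, 72 mm across, 90 mm high; leave alone. Origin: centre of underside.
- mug: White mug, 80 mm across, 90 mm high; leave alone. Origin: centre of underside.
- potlid: Plain pot lid with a round knob and no notch, 160 mm across, 48 mm high; does not belong to the steamer, leave alone. Origin: centre of underside.
Not all that is in view belongs to the job. What is shaped like the lid but orange or red is not meant.

How it is judged:
By the outcome, as a careful person would: the job done as asked, in the order asked, and still so for the second after the job is handed in, with the robot touching nothing.
It also fails if it takes over 61 s, if anything falls off the work surface, if the arm or the gripper's body presses on something with over 40 N, if the wrist force passes 120 N, or if a joint passes its speed limit or range.

## Working session

There is one attempt and no reset: what is moved stays moved. The work goes in short steps, Python scripts to look and compute and a shell command to move; the robot and the scene stay as the last step left them, time stands still between calls to the robot, and variables do not carry over. Pictures are saved under pics/ and viewed, and the job is handed in when it is done.

```bash
ls -la; mkdir -p pics
python3 - <<'E'
from station import bot, viewer
import cv2,numpy as np
print(bot.get_obs())
for n in ["side","top","wrist"]:
    m=viewer.camera_model(n); print(n,{k:np.round(v,3).tolist() for k,v in m.items()})
    p,d=viewer.read_camera(n); cv2.imwrite(f"pics/{n}0.png",p)
print(bot.get_obs()['clock'])
E
```

```text
total 12
drwxr-xr-x  3 agent agent 4096 Dec  7 02:33 .
drwxr-xr-x 23 root  root  4096 Dec  7 02:33 ..
drwxr-xr-x  2 agent agent 4096 Dec  7 02:33 pics
{'clock': 0.0, 'joint_pos': array([ 1.18636905e+00,  3.51234488e-01,  1.65243294e+00, -2.55509970e-05,
        1.13910898e+00, -8.45837177e-02]), 'qd': array([-0.00135721,  0.00103926,  0.00077336,  0.00080322, -0.00042987,
        0.00089995]), 'joint_efforts': array([-9.98258256e-04, -4.97319210e+01, -2.85258186e+01,  6.97363308e-02,
        2.57417239e-02, -1.42734561e-04]), 'tool_pos': array([162.30234811, 525.1615923 , 237.09901598]), 'eef_rot': array([ 3.07660041,  1.56961235, -1.93562142]), 'ft_force': array([-0.06155175,  0.00735602,  0.35344696]), 'ft_torque': array([0.00216675, 0.0072956 , 0.0074613 ]), 'gripper_width': 1.000524637760397}
side {'fx': 348.623, 'fy': 348.623, 'cx': 258.44, 'cy': 194.105, 'R': [[0.82, -0.572, 0.008], [-0.352, -0.515, -0.782], [0.451, 0.639, -0.623]], 't': [-414.382, 234.482, 814.729]}
top {'fx': 416.577, 'fy': 416.577, 'cx': 252.393, 'cy': 191.243, 'R': [[-0.012, -1.0, -0.018], [-0.996, 0.014, -0.093], [0.093, 0.017, -0.996]], 't': [4.72, 478.739, 1181.197]}
wrist {'fx': 272.374, 'fy': 272.374, 'cx': 255.918, 'cy': 190.038, 'R': [[0.296, 0.955, -0.001], [0.92, -0.285, 0.269], [0.256, -0.081, -0.963]], 't': [-550.037, -31.336, 390.59]}
0.15
```

View pics/side0.png

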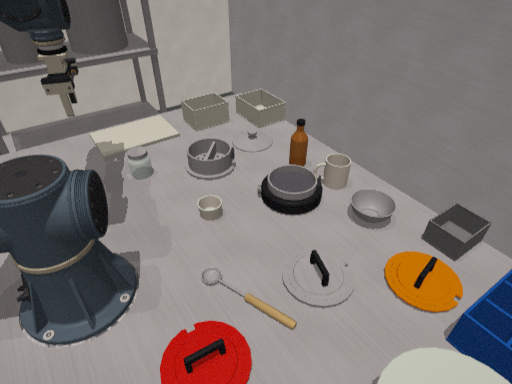

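View pics/top0.png

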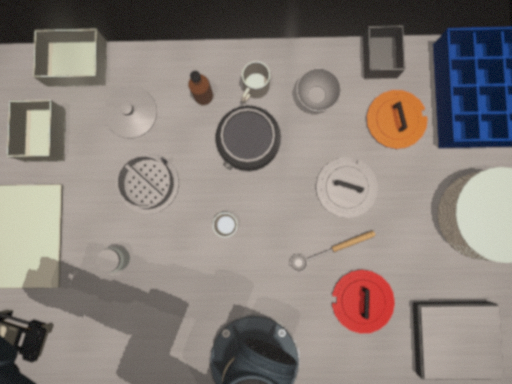

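View pics/wrist0.png

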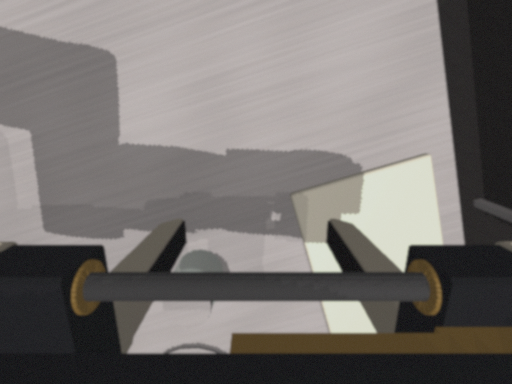

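The side and top views show the tray at top (147,183), the base at top (248,137) and the steel lid at top (347,187). The orange (397,119) and red (363,300) lids are look-alikes, and the pot lid is at (132,113). Next I measure with the networks.

```bash
cat > h.py <<'E'
from station import bot, viewer, outline_of, tip_of
import cv2,numpy as np
def w(cam,xyz):
    m=viewer.camera_model(cam); return np.array(m['R']).T@(np.array(xyz)-m['t'])
def proj(cam,X):
    m=viewer.camera_model(cam); c=np.array(m['R'])@np.array(X)+m['t']; return [m['fx']*c[0]/c[2]+m['cx'],m['fy']*c[1]/c[2]+m['cy']]
def cloud(cam,d):
    m=viewer.camera_model(cam); v,u=np.mgrid[0:384,0:512]
    P=np.stack([(u-m['cx'])/m['fx']*d,(v-m['cy'])/m['fy']*d,d],-1)-m['t']
    return P@np.array(m['R'])
E
python3 - <<'E'
from h import *
for cam in ["top","side"]:
    for n in ["base","base_key","tier","tier_notch","tier_key","tier_grip","lid","lid_notch","lid_grip"]:
        for r in tip_of(cam,n):
            X=w(cam,r['xyz']); print(cam,n,round(r['confidence'],2),X.round(0),np.round(proj(cam,X)))
p,d=viewer.read_camera("top"); np.save("topd.npy",d)
def crop(p,x,y,s=48): return cv2.resize(p[y-s:y+s,x-s:x+s],(390,390),interpolation=cv2.INTER_CUBIC)
cv2.imwrite("pics/c_top.png",np.hstack([crop(p,147,183),crop(p,248,137)]))
p,d=viewer.read_camera("side");np.save("sided.npy",d)
cv2.imwrite("pics/c_lid.png",np.hstack([crop(cv2.imread("pics/top0.png"),347,187),crop(p,318,275)]))
cv2.imwrite("pics/c_side.png",np.hstack([crop(p,211,155),crop(p,290,190)]))
print(bot.get_obs()['clock'])
E
```

```text
top base 0.72 [633.   9.   1.] [248. 140.]
top base_key 0.76 [697. -40.  71.] [265. 112.]
top tier 0.75 [509. 302.  -2.] [150. 183.]
top tier_notch 0.6 [565. 250.   9.] [167. 164.]
top tier_key 0.83 [570. 246.  67.] [164. 159.]
top lid 0.92 [ 690. -432.    5.] [397. 119.]
top lid 0.86 [ 164. -311.   -1.] [362. 300.]
top lid 0.64 [ 489. -277.    8.] [347. 187.]
top lid 0.46 [ 308. -228.    2.] [332. 250.]
top lid 0.26 [ 572. -301.    8.] [354. 159.]
top lid_notch 0.98 [ 704. -507.    5.] [422. 114.]
top lid_notch 0.81 [ 169. -228.    8.] [333. 299.]
top lid_notch 0.76 [ 572. -300.   10.] [354. 158.]
top lid_grip 0.83 [ 163. -310.   49.] [366. 303.]
top lid_grip 0.8 [ 687. -430.   48.] [401. 116.]
top lid_grip 0.75 [568. 250.   8.] [167. 163.]
top lid_grip 0.57 [ 487. -277.   53.] [350. 186.]
top lid_grip 0.43 [ 309. -228.   -4.] [331. 249.]
side base 0.82 [634.  10.   0.] [290. 196.]
side base_key 0.79 [701. -43.  70.] [320. 180.]
side base_key 0.66 [773. 138.  -1.] [298. 164.]
side tier_notch 0.79 [568. 249.   6.] [233. 166.]
side tier_key 0.75 [384.  79.  -3.] [210. 215.]
side tier_key 0.65 [571. 249.  70.] [232. 150.]
side tier_grip 0.67 [290. 395.   6.] [141. 172.]
side tier_grip 0.61 [508. 303.  51.] [209. 154.]
side lid 0.76 [ 160. -310.    2.] [205. 365.]
side lid 0.67 [ 689. -430.   -0.] [421. 282.]
side lid 0.63 [ 490. -273.   -2.] [316. 277.]
side lid_notch 0.72 [ 167. -229.   10.] [189. 329.]
side lid_notch 0.61 [ 567. -303.    6.] [348. 269.]
side lid_notch 0.59 [ 707. -512.   12.] [458. 299.]
side lid_grip 0.72 [ 490. -276.   52.] [320. 263.]
side lid_grip 0.64 [ 161. -309.   47.] [203. 352.]
side lid_grip 0.61 [ 693. -429.   50.] [428. 267.]
1.15
```

View pics/c_top.png

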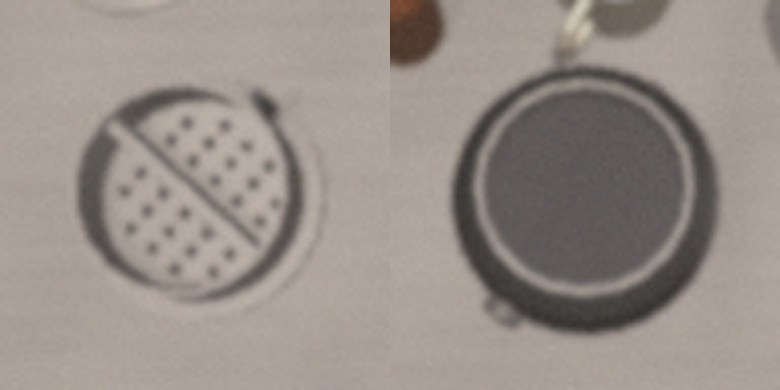

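View pics/c_lid.png

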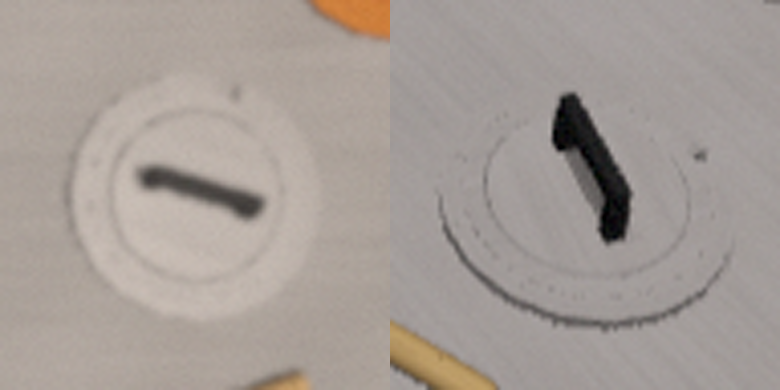

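View pics/c_side.png

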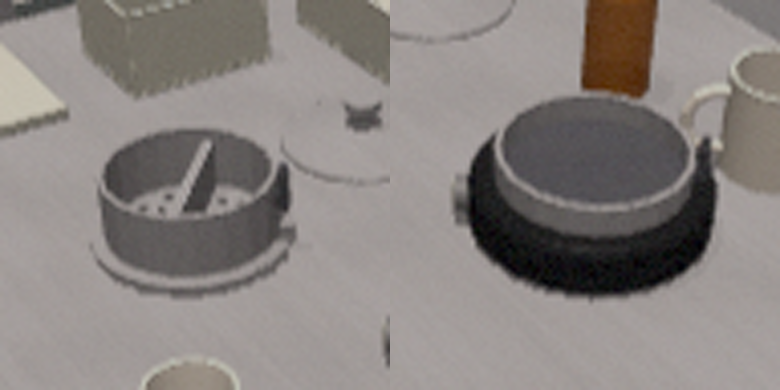

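Candidates for the lid: steel top (347,187), orange (397,119), red (363,300). The enlarged crop shows a plain steel lid with a black bar and a notch at crop (237,92), so the lid at (347,187) is the one meant. The tray's key is at its upper right, matching the network. Next I refine with depth.

```bash
cat >> h.py <<'E'
from scipy.optimize import least_squares
from scipy.spatial.transform import Rotation as Ro
def circ(P):
    f=lambda q:np.hypot(P[:,0]-q[0],P[:,1]-q[1])-q[2]
    r=least_squares(f,[*P[:,:2].mean(0),75],loss='soft_l1'); return r.x.round(1), np.std(f(r.x)).round(1)
def tool():
    o=bot.get_obs(); return o['tool_pos'],Ro.from_euler('xyz',o['eef_rot']).as_matrix(),o
E
python3 - <<'E'
from h import *
p,R,o=tool(); print(R.round(3))
for cam in ["top","side"]:
    C=cloud(cam,np.load(cam+"d.npy"))
    z=C[...,2]
    def near(c,r,z0,z1):
        m=(np.hypot(C[...,0]-c[0],C[...,1]-c[1])<r)&(z>z0)&(z<z1); return C[m]
    print(cam,"counter z",np.median(near((400,100),40,-20,20)[:,2]))
    for nm,c in (("tier",(509,302)),("base",(633,9))):
        P=near(c,90,60,76); P=P[np.hypot(P[:,0]-c[0],P[:,1]-c[1])<79]; 
        print(nm,"rim",len(P),circ(P),P[:,2].mean())
        K=near(c,92,66,90); K=K[np.hypot(K[:,0]-c[0],K[:,1]-c[1])>79]; print(" key",len(K),K.mean(0) if len(K) else 0)
    W=near((509,302),60,45,62); 
    if len(W)>5:
        u,s,v=np.linalg.svd(W[:,:2]-W[:,:2].mean(0)); print("web",len(W),W.mean(0),np.degrees(np.arctan2(v[0][1],v[0][0])),s)
    H=near((489,-276),50,40,75)
    u,s,v=np.linalg.svd(H[:,:2]-H[:,:2].mean(0)); print("bar",len(H),H.mean(0),np.degrees(np.arctan2(v[0][1],v[0][0])),s, np.percentile(H[:,2],[5,50,95]))
    L=near((489,-276),110,6,20); print("lid",len(L),circ(L[np.hypot(L[:,0]-489,L[:,1]+276)>80]),L[:,:2].mean(0), L[:,2].mean())
E
```

```text
[[ 0.    -0.955  0.295]
 [ 0.     0.295  0.955]
 [-1.    -0.     0.   ]]
top counter z 2.2350898742790672
tier rim 442 (array([506.8, 303.5,  72.5]), np.float64(11.6)) 67.95997488649942
 key 8 [567.27195058 245.8154313   75.92858797]
base rim 372 (array([633.2,   9.6,  72.7]), np.float64(1.8)) 68.82770309287814
 key 17 [699.09775084 -40.55617197  77.50854551]
web 158 [507.12733198 303.67079189  57.1364803 ] -132.60074519052873 [435.16974269  39.66317061]
bar 142 [ 487.8422899  -273.4997262    56.16765344] 71.6937928226842 [280.89647109  43.97946601] [46.48079121 56.88138176 61.30274852]
lid 2727 (array([ 488.6, -275.7,   84.6]), np.float64(3.8)) [ 486.59164189 -274.43074476] 13.273544200764038
side counter z 7.728542599856913
tier rim 338 (array([507. , 301.1,  72.4]), np.float64(8.7)) 66.83975329216285
 key 14 [552.73781301 242.17294665  76.42430666]
base rim 410 (array([633.5,   6.7,  72.9]), np.float64(2.0)) 67.0848704511477
 key 18 [698.54830064 -40.5315508   74.35403707]
web 71 [512.49832784 304.85101302  56.53131956] -132.8679981862984 [249.24329957  26.84614638]
bar 208 [ 485.09814922 -280.62239115   54.73992171] 72.0692701545778 [356.15777275  52.00937052] [44.5123885  56.91320323 59.74537512]
lid 3090 (array([ 488.4, -276.6,   84.8]), np.float64(2.6)) [ 480.9592571  -283.91642304] 13.457005351501737
```

```bash
cat >> h.py <<'E'
def psi(R): return np.degrees(np.arctan2(R[1,2],R[0,2]))
def plan(target,psit,n,p=None,ps=None,far=0):
    P,R,o=tool()
    if p is None: p=P; ps=psi(R)
    p=np.array(p,float);target=np.array(target,float)
    d=(target-p)/n; dp=(psit-ps+180)%360-180; 
    if far: dp-=np.sign(dp)*360
    for i in range(n):
        a=np.radians(ps+dp*i/n); z=np.array([np.cos(a),np.sin(a),0]); y=np.array([-np.sin(a),np.cos(a),0])
        print("{x:%.4f y:%.4f z:%.4f ax:%.2f}"%(-d[2]/1000,d@y/1000,d@z/1000,-dp/n))
def st():
    P,R,o=tool(); print("t %.2f"%o['clock'],P.round(1),"psi %.2f"%psi(R),"tilt",R[:,0].round(3),"F",o['ft_force'].round(1),"T",o['ft_torque'].round(2),"g %.3f"%o['gripper_width'],"q6 %.2f"%o['joint_pos'][5])
E
python3 - <<'E'
from h import *
st(); plan((461,251,237),-42.7,16)
E
```

```text
t 1.15 [162.4 525.5 237.6] psi 72.82 tilt [ 0.  0. -1.] F [-0.7 -0.2  0.7] T [-0.01 -0.02 -0.05] g 0.998 q6 -0.08
{x:0.0000 y:-0.0229 z:-0.0109 ax:7.22}
{x:0.0000 y:-0.0241 z:-0.0079 ax:7.22}
{x:0.0000 y:-0.0249 z:-0.0048 ax:7.22}
{x:0.0000 y:-0.0253 z:-0.0017 ax:7.22}
{x:0.0000 y:-0.0253 z:0.0015 ax:7.22}
{x:0.0000 y:-0.0249 z:0.0047 ax:7.22}
{x:0.0000 y:-0.0241 z:0.0078 ax:7.22}
{x:0.0000 y:-0.0229 z:0.0108 ax:7.22}
{x:0.0000 y:-0.0214 z:0.0136 ax:7.22}
{x:0.0000 y:-0.0195 z:0.0161 ax:7.22}
{x:0.0000 y:-0.0174 z:0.0185 ax:7.22}
{x:0.0000 y:-0.0149 z:0.0205 ax:7.22}
{x:0.0000 y:-0.0122 z:0.0222 ax:7.22}
{x:0.0000 y:-0.0093 z:0.0236 ax:7.22}
{x:0.0000 y:-0.0063 z:0.0246 ax:7.22}
{x:0.0000 y:-0.0031 z:0.0252 ax:7.22}
```

```bash
python3 -m handwheel '[{"y":-0.023,"z":-0.011,"ax":7.1},{"y":-0.024,"z":-0.008,"ax":7.1},{"y":-0.025,"z":-0.005,"ax":7.1},{"y":-0.025,"z":-0.002,"ax":7.1},{"y":-0.025,"z":0.001,"ax":7.1},{"y":-0.025,"z":0.005,"ax":7.1},{"y":-0.024,"z":0.008,"ax":7.1},{"y":-0.023,"z":0.011,"ax":7.1}]'
python3 - <<'E'
from h import *
st(); plan((461,251,237),-42.7,8)
E
```

```text
t 1.15 [162.4 525.5 237.6] psi 72.82 tilt [ 0.  0. -1.] F [-0.7 -0.2  0.7] T [-0.01 -0.02 -0.05] g 0.998 q6 -0.08
{x:0.0001 y:-0.0458 z:-0.0218 ax:14.44}
{x:0.0001 y:-0.0498 z:-0.0096 ax:14.44}
{x:0.0001 y:-0.0506 z:0.0031 ax:14.44}
{x:0.0001 y:-0.0482 z:0.0156 ax:14.44}
{x:0.0001 y:-0.0428 z:0.0271 ax:14.44}
{x:0.0001 y:-0.0347 z:0.0369 ax:14.44}
{x:0.0001 y:-0.0244 z:0.0444 ax:14.44}
{x:0.0001 y:-0.0125 z:0.0491 ax:14.44}schema error: expected keys fingers, x, y, z, ax, ay, az
```

```bash
python3 -m handwheel '[{"fingers":1,"x":0,"y":-0.023,"z":-0.011,"ax":7.1,"ay":0,"az":0},{"fingers":1,"x":0,"y":-0.024,"z":-0.008,"ax":7.1,"ay":0,"az":0},{"fingers":1,"x":0,"y":-0.025,"z":-0.005,"ax":7.1,"ay":0,"az":0},{"fingers":1,"x":0,"y":-0.025,"z":-0.002,"ax":7.1,"ay":0,"az":0},{"fingers":1,"x":0,"y":-0.025,"z":0.001,"ax":7.1,"ay":0,"az":0},{"fingers":1,"x":0,"y":-0.025,"z":0.005,"ax":7.1,"ay":0,"az":0},{"fingers":1,"x":0,"y":-0.024,"z":0.008,"ax":7.1,"ay":0,"az":0},{"fingers":1,"x":0,"y":-0.023,"z":0.011,"ax":7.1,"ay":0,"az":0}]'
python3 - <<'E'
from h import *
st(); plan((461,251,237),-42.7,8)
E
```

```text
clock: 1.82
tool_pos: [314.2, 384.9, 237.6]
eef_rot: [1.269, 1.569, 1.54]
ft_force: [-0.7, 0.2, 1.1]
gripper_width: 1.001
t 1.82 [314.2 384.9 237.6] psi 15.53 tilt [ 0.     0.002 -1.   ] F [-0.7  0.2  1.1] T [-0.06  0.04 -0.03] g 1.001 q6 0.52
{x:0.0001 y:-0.0210 z:0.0132 ax:7.28}
{x:0.0001 y:-0.0192 z:0.0158 ax:7.28}
{x:0.0001 y:-0.0171 z:0.0181 ax:7.28}
{x:0.0001 y:-0.0146 z:0.0201 ax:7.28}
{x:0.0001 y:-0.0120 z:0.0218 ax:7.28}
{x:0.0001 y:-0.0091 z:0.0231 ax:7.28}
{x:0.0001 y:-0.0061 z:0.0241 ax:7.28}
{x:0.0001 y:-0.0030 z:0.0247 ax:7.28}
```

```bash
python3 -m handwheel '[{"fingers":1,"x":0,"y":-0.021,"z":0.013,"ax":7.1,"ay":0,"az":0},{"fingers":1,"x":0,"y":-0.019,"z":0.016,"ax":7.1,"ay":0,"az":0},{"fingers":1,"x":0,"y":-0.017,"z":0.018,"ax":7.1,"ay":0,"az":0},{"fingers":1,"x":0,"y":-0.015,"z":0.02,"ax":7.1,"ay":0,"az":0},{"fingers":1,"x":0,"y":-0.012,"z":0.022,"ax":7.1,"ay":0,"az":0},{"fingers":1,"x":0,"y":-0.009,"z":0.023,"ax":7.1,"ay":0,"az":0},{"fingers":1,"x":0,"y":-0.006,"z":0.024,"ax":7.1,"ay":0,"az":0},{"fingers":1,"x":0,"y":-0.003,"z":0.025,"ax":7.1,"ay":0,"az":0}]'
cat >> h.py <<'E'
def tierwrist(png,c=(508,302),key=True):
    p,d=viewer.read_camera("wrist"); cv2.imwrite(png,p)
    C=cloud("wrist",d); z=C[...,2]; r=np.hypot(C[...,0]-c[0],C[...,1]-c[1])
    return p,d,C,z,r
def axis_dir(W):
    c=np.median(W[:,:2],0); u,s,v=np.linalg.svd(W[:,:2]-W[:,:2].mean(0),full_matrices=False)
    return W.mean(0).round(1),(np.degrees(np.arctan2(v[0][1],v[0][0]))%180).round(2)
E
python3 - <<'E'
from h import *
st()
p,d,C,z,r=tierwrist("pics/w1.png")
P=C[(r<79)&(r>66)&(z>62)&(z<78)]; print("rim",len(P),circ(P),P[:,2].mean())
W=C[(r<55)&(z>50)&(z<64)]; print("web",len(W),axis_dir(W))
for n in ["tier_key","tier_notch","tier_grip","tier"]:
    for q in tip_of("wrist",n): X=w("wrist",q['xyz']);print(n,round(q['confidence'],2),X.round(1),np.round(proj("wrist",X)))
E
```

```text
clock: 2.48
tool_pos: [469.0, 244.0, 238.3]
eef_rot: [1.77, 1.568, 1.04]
ft_force: [-0.4, 0.6, 0.3]
gripper_width: 1.001
t 2.48 [469.  244.  238.3] psi -41.77 tilt [ 0.002  0.003 -1.   ] F [-0.4  0.6  0.3] T [-0.05  0.1  -0.03] g 1.001 q6 1.12
rim 2515 (array([511.5, 301.9,  72.1]), np.float64(1.7)) 68.78541181783513
web 861 (array([511.3, 301.7,  57.7]), np.float64(46.85))
tier_key 0.96 [568.  244.4  73.2] [321. 123.]
tier_grip 0.88 [509.8 305.4  45.3] [249. 116.]
tier 0.64 [506.5 311.4  -1.1] [245. 115.]
```

View pics/w1.png

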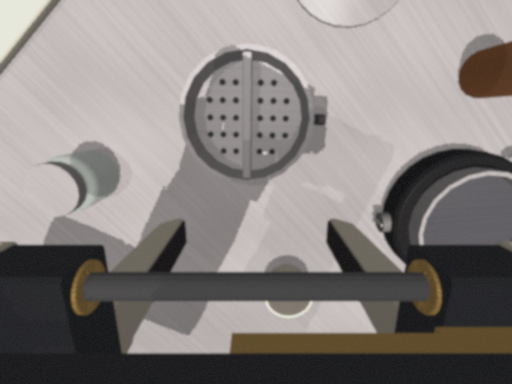

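Wrist view: tray centred at (247,116), web vertical in the picture, key at (321,120) on its right. The base and its dial are at (383,220), and the ramekin at (289,300) is clear of the tray.

Run:
```python
from h import *
P,R,o=tool(); print(o['joint_pos'])
st(); plan((510,302.5,110),-42.9,6)
```

```text
[0.3937973  0.30960829 1.7087412  0.00226235 1.12138728 1.11372416]
t 2.73 [467.7 245.3 238.1] psi -41.30 tilt [ 0.001  0.003 -1.   ] F [-0.7 -0.2 -0.3] T [-0.06  0.11  0.04] g 1.002 q6 1.11
{x:0.0214 y:0.0118 z:-0.0010 ax:0.27}
{x:0.0214 y:0.0118 z:-0.0011 ax:0.27}
{x:0.0214 y:0.0118 z:-0.0011 ax:0.27}
{x:0.0214 y:0.0118 z:-0.0012 ax:0.27}
{x:0.0214 y:0.0118 z:-0.0012 ax:0.27}
{x:0.0214 y:0.0118 z:-0.0013 ax:0.27}
```

```bash
python3 -m handwheel '[{"fingers":0.6,"x":0.0214,"y":0.0118,"z":-0.001,"ax":0.27,"ay":0,"az":0},{"fingers":0.6,"x":0.0214,"y":0.0118,"z":-0.001,"ax":0.27,"ay":0,"az":0},{"fingers":0.6,"x":0.0214,"y":0.0118,"z":-0.001,"ax":0.27,"ay":0,"az":0},{"fingers":0.6,"x":0.0214,"y":0.0118,"z":-0.001,"ax":0.27,"ay":0,"az":0},{"fingers":0.6,"x":0.0214,"y":0.0118,"z":-0.001,"ax":0.27,"ay":0,"az":0},{"fingers":0.6,"x":0.0214,"y":0.0118,"z":-0.001,"ax":0.27,"ay":0,"az":0},{"fingers":0.6,"x":0,"y":0,"z":0,"ax":0,"ay":0,"az":0},{"fingers":0.6,"x":0,"y":0,"z":0,"ax":0,"ay":0,"az":0}]' 30
python3 - <<'E'
from h import *
st(); plan((510,302.5,46),-42.9,5)
p,d,C,z,r=tierwrist("pics/w2.png")
P=C[(r<79)&(r>66)&(z>62)&(z<78)]; print("rim",len(P),circ(P),P[:,2].mean())
W=C[(r<55)&(z>50)&(z<64)]; print("web",len(W),axis_dir(W))
st()
E
```

```text
clock: 3.4
tool_pos: [506.1, 312.6, 107.3]
eef_rot: [1.593, 1.565, 0.867]
ft_force: [0.3, 0.5, 1.1]
gripper_width: 0.6
t 3.40 [506.1 312.6 107.3] psi -41.58 tilt [ 0.004  0.005 -1.   ] F [0.3 0.5 1.1] T [-0.05  0.11 -0.04] g 0.600 q6 1.20
{x:0.0123 y:-0.0010 z:0.0019 ax:0.26}
{x:0.0123 y:-0.0010 z:0.0019 ax:0.26}
{x:0.0123 y:-0.0010 z:0.0019 ax:0.26}
{x:0.0123 y:-0.0010 z:0.0019 ax:0.26}
{x:0.0123 y:-0.0010 z:0.0020 ax:0.26}
rim 4298 (array([508.4, 305.1,  72.1]), np.float64(2.1)) 69.02335258426443
web 1553 (array([512.8, 310.3,  57.8]), np.float64(47.29))
t 3.45 [505.9 312.4 107.4] psi -41.59 tilt [ 0.004  0.005 -1.   ] F [-1.   0.2  0.5] T [-0.1   0.15  0.03] g 0.596 q6 1.20
```

View pics/w2.png

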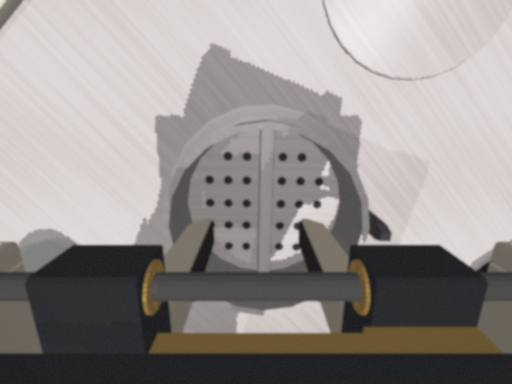

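The fingers straddle the vertical web at (265,200) inside the tray, and the key at (378,225) is clear. Correct the pose and go down.

```bash
cat >> h.py <<'E'
def lev():
    P,R,o=tool(); a=R[:,0]; wv=np.degrees(np.cross(a,[0,0,-1])); print("level ay %.2f az %.2f"%(wv@R[:,1],wv@R[:,2]))
E
python3 - <<'E'
from h import *
st(); lev(); plan((508.5,303.3,46),-42.9,6)
E
```

```text
t 3.45 [505.9 312.4 107.4] psi -41.59 tilt [ 0.004  0.005 -1.   ] F [-1.   0.2  0.5] T [-0.1   0.15  0.03] g 0.596 q6 1.20
level ay -0.01 az -0.35
{x:0.0102 y:-0.0008 z:0.0013 ax:0.22}
{x:0.0102 y:-0.0008 z:0.0013 ax:0.22}
{x:0.0102 y:-0.0008 z:0.0013 ax:0.22}
{x:0.0102 y:-0.0008 z:0.0013 ax:0.22}
{x:0.0102 y:-0.0008 z:0.0014 ax:0.22}
{x:0.0102 y:-0.0008 z:0.0014 ax:0.22}
```

```bash
python3 -m handwheel '[{"fingers":0.6,"x":0.002,"y":-0.003,"z":0.005,"ax":0.8,"ay":0,"az":-0.2},{"fingers":0.6,"x":0.008,"y":-0.002,"z":0.003,"ax":0.5,"ay":0,"az":-0.15},{"fingers":0.6,"x":0.01,"y":0,"z":0,"ax":0,"ay":0,"az":0},{"fingers":0.6,"x":0.01,"y":0,"z":0,"ax":0,"ay":0,"az":0},{"fingers":0.6,"x":0.01,"y":0,"z":0,"ax":0,"ay":0,"az":0},{"fingers":0.6,"x":0.01,"y":0,"z":0,"ax":0,"ay":0,"az":0},{"fingers":0.6,"x":0.005,"y":0,"z":0,"ax":0,"ay":0,"az":0},{"fingers":0.6,"x":0,"y":0,"z":0,"ax":0,"ay":0,"az":0}]' 30
python3 - <<'E'
from h import *
st(); lev(); plan((508.5,303.3,46),-42.9,1)
E
```

```text
clock: 4.12
tool_pos: [508.9, 301.9, 51.4]
eef_rot: [1.205, 1.566, 0.455]
ft_force: [-0.3, 0.7, -0.4]
gripper_width: 0.596
t 4.12 [508.9 301.9  51.4] psi -42.96 tilt [ 0.004  0.002 -1.   ] F [-0.3  0.7 -0.4] T [-0.13  0.13  0.  ] g 0.596 q6 1.21
level ay 0.09 az -0.24
{x:0.0054 y:0.0007 z:-0.0012 ax:-0.06}
```

Lower the last 5 mm, then close.

```bash
python3 -m handwheel '[{"fingers":0.6,"x":0.004,"y":0.001,"z":-0.001,"ax":0,"ay":0.1,"az":-0.25},{"fingers":0.6,"x":0.001,"y":0,"z":0,"ax":0,"ay":0,"az":0},{"fingers":0,"x":0,"y":0,"z":0,"ax":0,"ay":0,"az":0},{"fingers":0,"x":0,"y":0,"z":0,"ax":0,"ay":0,"az":0},{"fingers":0,"x":0,"y":0,"z":0,"ax":0,"ay":0,"az":0},{"fingers":0,"x":0,"y":0,"z":0,"ax":0,"ay":0,"az":0},{"fingers":0,"x":0,"y":0,"z":0,"ax":0,"ay":0,"az":0},{"fingers":0,"x":0,"y":0,"z":0,"ax":0,"ay":0,"az":0}]' 45
python3 - <<'E'
from h import *
st(); lev(); plan((508.5,303.3,46),-42.9,1)
E
```

```text
clock: 4.78
tool_pos: [509.4, 304.1, 46.6]
eef_rot: [1.404, 1.57, 0.655]
ft_force: [-0.4, 0.2, -0.0]
gripper_width: 0.221
t 4.78 [509.4 304.1  46.6] psi -42.93 tilt [ 0.001  0.    -1.   ] F [-0.4  0.2 -0. ] T [-0.04  0.14 -0.01] g 0.221 q6 1.21
level ay 0.01 az -0.04
{x:0.0006 y:-0.0012 z:-0.0001 ax:-0.03}
```

```bash
python3 -m handwheel '[{"fingers":0,"x":0,"y":0,"z":0,"ax":0,"ay":0,"az":0},{"fingers":0,"x":0,"y":0,"z":0,"ax":0,"ay":0,"az":0},{"fingers":0,"x":0,"y":0,"z":0,"ax":0,"ay":0,"az":0},{"fingers":0,"x":0,"y":0,"z":0,"ax":0,"ay":0,"az":0},{"fingers":0,"x":0,"y":0,"z":0,"ax":0,"ay":0,"az":0},{"fingers":0,"x":-0.005,"y":0,"z":0,"ax":0,"ay":0,"az":0},{"fingers":0,"x":-0.01,"y":0,"z":0,"ax":0,"ay":0,"az":0},{"fingers":0,"x":-0.015,"y":0,"z":0,"ax":0,"ay":0,"az":0}]' 45
python3 - <<'E'
from h import *
st(); lev()
E
```

```text
clock: 5.45
tool_pos: [506.7, 302.7, 74.4]
eef_rot: [-1.944, 1.563, -2.694]
ft_force: [-0.2, 0.5, -5.8]
gripper_width: 0.107
t 5.45 [506.7 302.7  74.4] psi -42.93 tilt [-0.007 -0.003 -1.   ] F [-0.2  0.5 -5.8] T [-0.06  0.12  0.02] g 0.107 q6 1.21
level ay -0.16 az 0.41
```

```bash
python3 -m handwheel '[{"fingers":0,"x":-0.02,"y":0,"z":0,"ax":0,"ay":-0.1,"az":0.2},{"fingers":0,"x":-0.025,"y":0,"z":0,"ax":0,"ay":0,"az":0.2},{"fingers":0,"x":-0.02,"y":0,"z":0,"ax":0,"ay":0,"az":0},{"fingers":0,"x":-0.015,"y":0,"z":0,"ax":0,"ay":0,"az":0},{"fingers":0,"x":-0.01,"y":0,"z":0,"ax":0,"ay":0,"az":0},{"fingers":0,"x":-0.003,"y":0,"z":0,"ax":0,"ay":0,"az":0},{"fingers":0,"x":0,"y":0,"z":0,"ax":0,"ay":0,"az":0},{"fingers":0,"x":0,"y":0,"z":0,"ax":0,"ay":0,"az":0}]' 45
python3 - <<'E'
from h import *
st(); lev()
P0,R0,_=tool()
p,d,C,z,r=tierwrist("pics/w3.png",c=P0[:2])
g=P0[2]-46
P=C[(r<82)&(r>64)&(z>g+62)&(z<g+78)]; q,s=circ(P); print("rim",len(P),q,s,P[:,2].mean()-g)
dv=np.array([q[0],q[1],P0[2]])-P0; print("off tool y,z",dv@R0[:,1],dv@R0[:,2])
for n in ["tier_key"]:
    for q in tip_of("wrist",n):
        X=w("wrist",q['xyz']);v=(X-P0)@R0;print(n,round(q['confidence'],2),v.round(1),np.round(proj("wrist",X)),np.degrees(np.arctan2(v[1],v[2])))
A=(C-P0)@R0
np.save("A.npy",A)
p,d=viewer.read_camera("side"); cv2.imwrite("pics/s3.png",p); p,d=viewer.read_camera("top"); cv2.imwrite("pics/t3.png",p); np.save("topd3.npy",d)
st()
E
```

```text
clock: 6.12
tool_pos: [505.3, 301.7, 175.5]
eef_rot: [-2.236, 1.568, -2.985]
ft_force: [-0.4, 1.0, -5.4]
gripper_width: 0.104
t 6.12 [505.3 301.7 175.5] psi -42.95 tilt [-0.003 -0.    -1.   ] F [-0.4  1.  -5.4] T [-0.01  0.16 -0.05] g 0.104 q6 1.21
level ay -0.09 az 0.12
rim 6708 [505.5 301.7  72.2] 2.3 67.9785171635371
off tool y,z 0.16193829676103827 0.17418199911140078
tier_key 0.58 [-21.8  -3.9  83.9] [418. 273.] -2.6571650645602225
tier_key 0.18 [ 178.8 -126.3  293.5] [474. 269.] -23.282330579916533
t 6.32 [505.1 301.7 174.9] psi -42.94 tilt [-0.004 -0.001 -1.   ] F [-0.2 -1.  -6. ] T [-0.05  0.1   0.01] g 0.107 q6 1.21
```

View pics/w3.png

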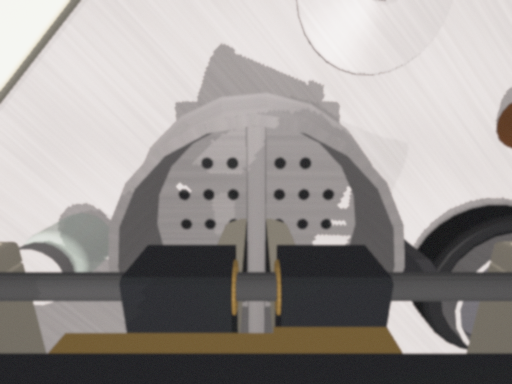

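View pics/s3.png

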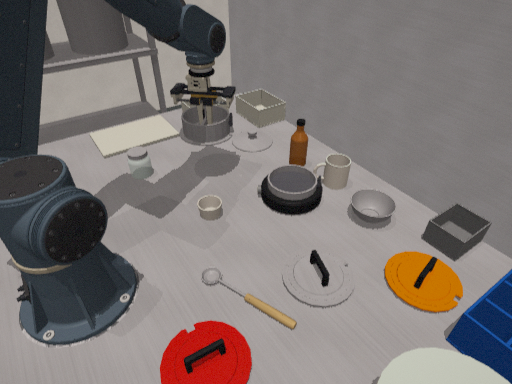

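Tray is held: opening 0.107, so 10 mm, and the rim centre is within 0.2 mm of the TCP. I carry it past the base to where the wrist camera sees the base.

```bash
python3 -m handwheel '[{"fingers":0,"x":-0.01,"y":-0.006,"z":0.006,"ax":0,"ay":-0.1,"az":0.1},{"fingers":0,"x":-0.01,"y":-0.012,"z":0.012,"ax":0,"ay":0,"az":0},{"fingers":0,"x":-0.003,"y":-0.018,"z":0.018,"ax":0,"ay":0,"az":0},{"fingers":0,"x":0,"y":-0.021,"z":0.022,"ax":0,"ay":0,"az":0},{"fingers":0,"x":0,"y":-0.022,"z":0.024,"ax":0,"ay":0,"az":0},{"fingers":0,"x":0,"y":-0.022,"z":0.024,"ax":0,"ay":0,"az":0},{"fingers":0,"x":0,"y":-0.022,"z":0.024,"ax":0,"ay":0,"az":0},{"fingers":0,"x":0,"y":-0.022,"z":0.024,"ax":0,"ay":0,"az":0}]' 45
python3 - <<'E'
from h import *
st(); lev(); plan((531,-125,200),-37.5,7)
E
```

```text
clock: 6.98
tool_pos: [517.9, 84.0, 200.4]
eef_rot: [-1.724, 1.568, -2.465]
ft_force: [0.9, 0.9, -5.6]
gripper_width: 0.103
t 6.98 [517.9  84.  200.4] psi -42.46 tilt [-0.002 -0.002 -1.   ] F [ 0.9  0.9 -5.6] T [-0.03  0.04  0.01] g 0.103 q6 0.82
level ay -0.03 az 0.17
{x:0.0001 y:-0.0208 z:0.0215 ax:-0.71}
{x:0.0001 y:-0.0210 z:0.0213 ax:-0.71}
{x:0.0001 y:-0.0213 z:0.0210 ax:-0.71}
{x:0.0001 y:-0.0216 z:0.0208 ax:-0.71}
{x:0.0001 y:-0.0218 z:0.0205 ax:-0.71}
{x:0.0001 y:-0.0221 z:0.0202 ax:-0.71}
{x:0.0001 y:-0.0223 z:0.0199 ax:-0.71}
```

```bash
python3 -m handwheel '[{"fingers":0,"x":0,"y":-0.024,"z":0.024,"ax":-0.8,"ay":0,"az":0.1},{"fingers":0,"x":0,"y":-0.026,"z":0.025,"ax":-0.8,"ay":0,"az":0},{"fingers":0,"x":0,"y":-0.025,"z":0.024,"ax":-0.8,"ay":0,"az":0},{"fingers":0,"x":0,"y":-0.022,"z":0.02,"ax":-0.8,"ay":0,"az":0},{"fingers":0,"x":0,"y":-0.017,"z":0.016,"ax":-0.8,"ay":0,"az":0},{"fingers":0,"x":0,"y":-0.01,"z":0.009,"ax":-0.7,"ay":0,"az":0},{"fingers":0,"x":0,"y":-0.003,"z":0.003,"ax":-0.3,"ay":0,"az":0},{"fingers":0,"x":0,"y":0,"z":0,"ax":0,"ay":0,"az":0}]' 45
cat >> h.py <<'E'
def base_look(png):
    c=(634,9); st(); P0,R0,_=tool()
    p,d,C,z,r=tierwrist(png,c=c)
    P=C[(r<82)&(r>64)&(z>62)&(z<78)&(np.hypot(C[...,0]-P0[0],C[...,1]-P0[1])>95)]; q,s=circ(P); print("rim",len(P),q,s,P[:,2].mean())
    K=C[(r>77)&(r<93)&(z>73)&(z<90)&(np.abs(np.degrees(np.arctan2(C[...,1]-9,C[...,0]-634))+37.5)<12)]
    if len(K): m=(K.min(0)+K.max(0))/2; print("key",len(K),K.mean(0).round(1),np.degrees(np.arctan2(K[:,1].mean()-q[1],K[:,0].mean()-q[0])))
    for n in ["base","base_key"]:
        for k in tip_of("wrist",n): X=w("wrist",k['xyz']);print(n,round(k['confidence'],2),X.round(1),np.round(proj("wrist",X)),np.degrees(np.arctan2(X[1]-q[1],X[0]-q[0])))
    st()
E
python3 - <<'E'
from h import *
base_look("pics/w4.png"); lev()
E
```

```text
clock: 7.65
tool_pos: [523.7, -109.8, 204.4]
eef_rot: [-0.677, 1.567, -1.333]
ft_force: [-0.8, 0.2, -6.5]
gripper_width: 0.103
t 7.65 [ 523.7 -109.8  204.4] psi -37.63 tilt [ 0.001 -0.003 -1.   ] F [-0.8  0.2 -6.5] T [-0.04  0.1  -0.01] g 0.103 q6 0.37
rim 1663 [634.7  10.   72.6] 2.4 69.17441538767997
key 159 [698.8 -40.4  79.1] -38.20368591799022
base 0.64 [633.8  13.7   2.3] [266.  33.] 104.369243878692
base_key 0.59 [703.8 -37.8  67.1] [365.  12.] -34.67388271386714
t 7.80 [ 523.8 -107.9  204.3] psi -37.53 tilt [ 0.001 -0.003 -1.   ] F [ 0.5  0.3 -6.5] T [-0.    0.16  0.05] g 0.107 q6 0.37
level ay 0.13 az 0.11
```

View pics/w4.png

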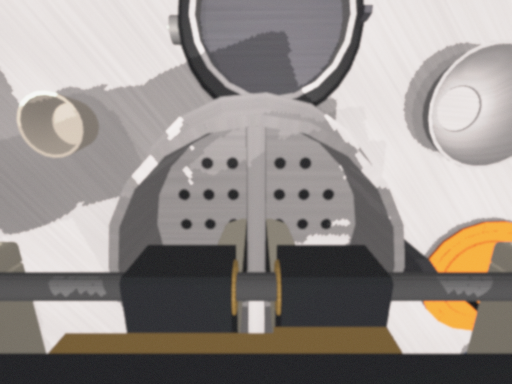

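The base shows at (270,20), its key at (368,12) and dial at (174,28). The estimates agree on centre (635,10) and yaw about -37.8°. Moving over the base.

Run:
```python
from h import *
plan((635,9.9,160),-37.8,7)
```

```text
{x:0.0063 y:0.0230 z:0.0023 ax:0.04}
{x:0.0063 y:0.0230 z:0.0023 ax:0.04}
{x:0.0063 y:0.0230 z:0.0023 ax:0.04}
{x:0.0063 y:0.0230 z:0.0023 ax:0.04}
{x:0.0063 y:0.0230 z:0.0023 ax:0.04}
{x:0.0063 y:0.0230 z:0.0023 ax:0.04}
{x:0.0063 y:0.0230 z:0.0023 ax:0.04}
```

```bash
python3 -m handwheel '[{"fingers":0,"x":0.003,"y":0.015,"z":0.002,"ax":0,"ay":0.1,"az":0.1},{"fingers":0,"x":0.006,"y":0.025,"z":0.003,"ax":0.1,"ay":0,"az":0},{"fingers":0,"x":0.008,"y":0.03,"z":0.003,"ax":0.1,"ay":0,"az":0},{"fingers":0,"x":0.008,"y":0.03,"z":0.003,"ax":0,"ay":0,"az":0},{"fingers":0,"x":0.008,"y":0.025,"z":0.002,"ax":0,"ay":0,"az":0},{"fingers":0,"x":0.006,"y":0.017,"z":0.001,"ax":0,"ay":0,"az":0},{"fingers":0,"x":0.002,"y":0.008,"z":0.001,"ax":0,"ay":0,"az":0},{"fingers":0,"x":0,"y":0,"z":0,"ax":0,"ay":0,"az":0}]' 45
python3 - <<'E'
from h import *
st(); lev(); plan((635,9.9,140),-37.8,3)
E
```

```text
clock: 8.47
tool_pos: [632.0, 18.5, 160.7]
eef_rot: [2.169, 1.57, 1.517]
ft_force: [0.4, -0.8, -5.8]
gripper_width: 0.105
t 8.47 [632.   18.5 160.7] psi -37.36 tilt [ 0.     0.001 -1.   ] F [ 0.4 -0.8 -5.8] T [-0.12  0.2   0.03] g 0.105 q6 0.61
level ay -0.04 az -0.06
{x:0.0069 y:-0.0017 z:0.0025 ax:0.15}
{x:0.0069 y:-0.0017 z:0.0025 ax:0.15}
{x:0.0069 y:-0.0017 z:0.0025 ax:0.15}
```

```bash
python3 -m handwheel '[{"fingers":0,"x":0.004,"y":-0.002,"z":0.003,"ax":0.2,"ay":0,"az":0},{"fingers":0,"x":0.007,"y":-0.002,"z":0.003,"ax":0.2,"ay":0,"az":0},{"fingers":0,"x":0.006,"y":-0.001,"z":0.002,"ax":0,"ay":0,"az":0},{"fingers":0,"x":0.003,"y":0,"z":0,"ax":0,"ay":0,"az":0},{"fingers":0,"x":0,"y":0,"z":0,"ax":0,"ay":0,"az":0},{"fingers":0,"x":0,"y":0,"z":0,"ax":0,"ay":0,"az":0},{"fingers":0,"x":0,"y":0,"z":0,"ax":0,"ay":0,"az":0},{"fingers":0,"x":0,"y":0,"z":0,"ax":0,"ay":0,"az":0}]' 45
python3 - <<'E'
from h import *
st(); lev(); plan((635,9.9,140),-37.8,1)
p,d=viewer.read_camera("side"); cv2.imwrite("pics/s5.png",cv2.resize(p[120:230,230:350],(720,660)))
p,d=viewer.read_camera("top"); cv2.imwrite("pics/t5.png",cv2.resize(p[90:190,190:310],(720,600)))
st()
E
```

```text
clock: 9.13
tool_pos: [633.5, 6.2, 139.5]
eef_rot: [-3.023, 1.569, 2.598]
ft_force: [-0.7, -0.4, -5.0]
gripper_width: 0.101
t 9.13 [633.5   6.2 139.5] psi -37.93 tilt [-0.001  0.001 -1.   ] F [-0.7 -0.4 -5. ] T [-0.05  0.11 -0.02] g 0.101 q6 0.60
level ay -0.08 az 0.01
{x:-0.0005 y:0.0038 z:-0.0011 ax:-0.13}
t 9.23 [633.6   6.4 139.6] psi -37.92 tilt [-0.001  0.001 -1.   ] F [-0.6  0.7 -5.8] T [-0.08  0.14 -0.  ] g 0.103 q6 0.60
```

View pics/s5.png

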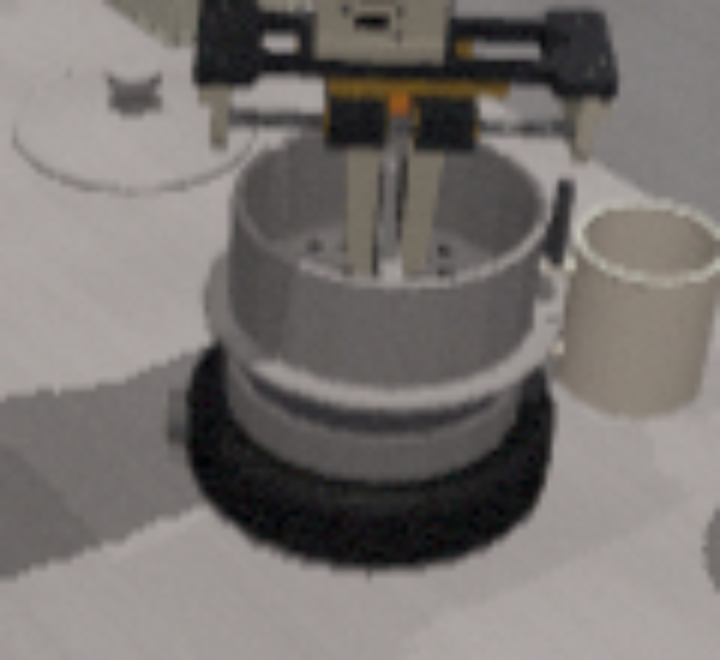

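View pics/t5.png

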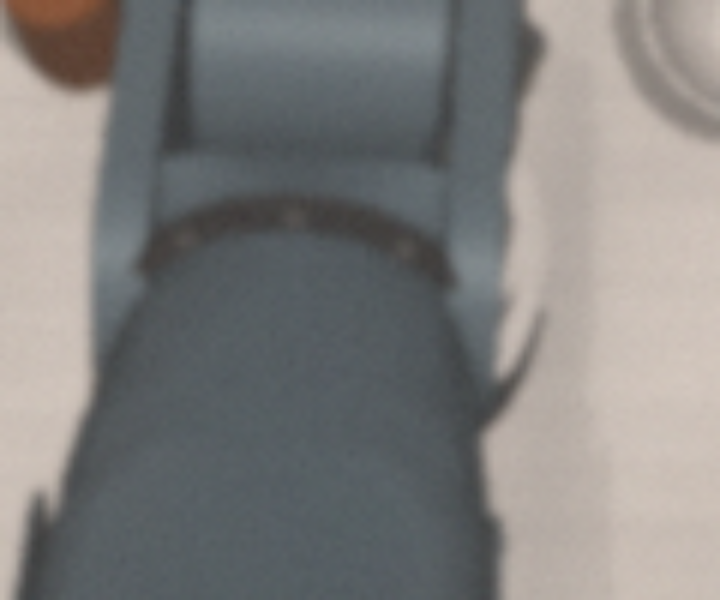

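The side view shows the tray hovering over the base with its key at (562,220) and notch on the same side as the base key. Correct the 4 mm offset and lower slowly.

```bash
python3 -m handwheel '[{"fingers":0,"x":0,"y":0.003,"z":-0.001,"ax":-0.1,"ay":-0.1,"az":0},{"fingers":0,"x":0.004,"y":0.001,"z":0,"ax":0,"ay":0,"az":0},{"fingers":0,"x":0.006,"y":0,"z":0,"ax":0,"ay":0,"az":0},{"fingers":0,"x":0.004,"y":0,"z":0,"ax":0,"ay":0,"az":0},{"fingers":0,"x":0.002,"y":0,"z":0,"ax":0,"ay":0,"az":0},{"fingers":0,"x":0,"y":0,"z":0,"ax":0,"ay":0,"az":0},{"fingers":0,"x":0,"y":0,"z":0,"ax":0,"ay":0,"az":0},{"fingers":0,"x":0,"y":0,"z":0,"ax":0,"ay":0,"az":0}]' 45
python3 - <<'E'
from h import *
st(); lev(); plan((635,9.9,120),-37.8,1)
E
```

```text
clock: 9.9
tool_pos: [635.4, 11.1, 121.6]
eef_rot: [-0.296, 1.57, -0.955]
ft_force: [0.8, -0.2, -6.8]
gripper_width: 0.104
t 9.90 [635.4  11.1 121.6] psi -37.77 tilt [ 0. -0. -1.] F [ 0.8 -0.2 -6.8] T [-0.1   0.1   0.02] g 0.104 q6 0.60
level ay 0.03 az 0.01
{x:0.0016 y:-0.0011 z:0.0004 ax:0.03}
```

```bash
python3 -m handwheel '[{"fingers":0,"x":0.001,"y":-0.001,"z":0,"ax":0,"ay":0,"az":0},{"fingers":0,"x":0.002,"y":0,"z":0,"ax":0,"ay":0,"az":0},{"fingers":0,"x":0.002,"y":0,"z":0,"ax":0,"ay":0,"az":0},{"fingers":0,"x":0.002,"y":0,"z":0,"ax":0,"ay":0,"az":0},{"fingers":0,"x":0.001,"y":0,"z":0,"ax":0,"ay":0,"az":0},{"fingers":0,"x":0,"y":0,"z":0,"ax":0,"ay":0,"az":0},{"fingers":0,"x":0,"y":0,"z":0,"ax":0,"ay":0,"az":0},{"fingers":0,"x":0,"y":0,"z":0,"ax":0,"ay":0,"az":0}]' 45
python3 - <<'E'
from h import *
st(); lev(); plan((635,9.9,110),-37.8,1)
E
```

```text
clock: 10.57
tool_pos: [634.9, 10.0, 113.2]
eef_rot: [0.205, 1.57, -0.454]
ft_force: [0.2, 0.4, -6.4]
gripper_width: 0.106
t 10.57 [634.9  10.  113.2] psi -37.78 tilt [ 0.001 -0.    -1.   ] F [ 0.2  0.4 -6.4] T [-0.06  0.16 -0.01] g 0.106 q6 0.60
level ay 0.06 az -0.01
{x:0.0032 y:-0.0000 z:0.0001 ax:0.02}
```

```bash
python3 -m handwheel '[{"fingers":0,"x":0.001,"y":0,"z":0,"ax":0,"ay":0,"az":0},{"fingers":0,"x":0.0015,"y":0,"z":0,"ax":0,"ay":0,"az":0},{"fingers":0,"x":0.001,"y":0,"z":0,"ax":0,"ay":0,"az":0},{"fingers":0,"x":0.001,"y":0,"z":0,"ax":0,"ay":0,"az":0},{"fingers":0,"x":0.0005,"y":0,"z":0,"ax":0,"ay":0,"az":0},{"fingers":0,"x":0.0005,"y":0,"z":0,"ax":0,"ay":0,"az":0},{"fingers":0,"x":0,"y":0,"z":0,"ax":0,"ay":0,"az":0},{"fingers":0,"x":0,"y":0,"z":0,"ax":0,"ay":0,"az":0}]' 45
python3 - <<'E'
from h import *
st(); lev()
E
```

```text
clock: 11.23
tool_pos: [635.3, 10.0, 108.9]
eef_rot: [0.451, 1.568, -0.209]
ft_force: [-1.2, -0.2, -3.1]
gripper_width: 0.105
t 11.23 [635.3  10.  108.9] psi -37.79 tilt [ 0.002 -0.    -1.   ] F [-1.2 -0.2 -3.1] T [0.02 0.44 0.03] g 0.105 q6 0.60
level ay 0.12 az -0.06
```

```bash
python3 -m handwheel '[{"fingers":0,"x":0.001,"y":0,"z":0,"ax":0,"ay":0.1,"az":-0.05},{"fingers":0,"x":0.001,"y":0,"z":0,"ax":0,"ay":0,"az":0},{"fingers":0,"x":0.0005,"y":0,"z":0,"ax":0,"ay":0,"az":0},{"fingers":0,"x":0,"y":0,"z":0,"ax":0,"ay":0,"az":0},{"fingers":0,"x":0,"y":0,"z":0,"ax":0,"ay":0,"az":0},{"fingers":0,"x":0,"y":0,"z":0,"ax":0,"ay":0,"az":0},{"fingers":0,"x":0,"y":0,"z":0,"ax":0,"ay":0,"az":0},{"fingers":0,"x":0,"y":0,"z":0,"ax":0,"ay":0,"az":0}]' 45
python3 - <<'E'
from h import *
st(); lev()
p,d=viewer.read_camera("side"); cv2.imwrite("pics/s6.png",cv2.resize(p[120:230,230:350],(720,660)))
E
```

```text
clock: 11.9
tool_pos: [635.5, 10.0, 108.9]
eef_rot: [0.44, 1.57, -0.219]
ft_force: [-2.0, -0.4, 0.3]
gripper_width: 0.103
t 11.90 [635.5  10.  108.9] psi -37.78 tilt [ 0.001 -0.    -1.   ] F [-2.  -0.4  0.3] T [0.03 0.58 0.  ] g 0.103 q6 0.60
level ay 0.05 az -0.02
```

View pics/s6.png

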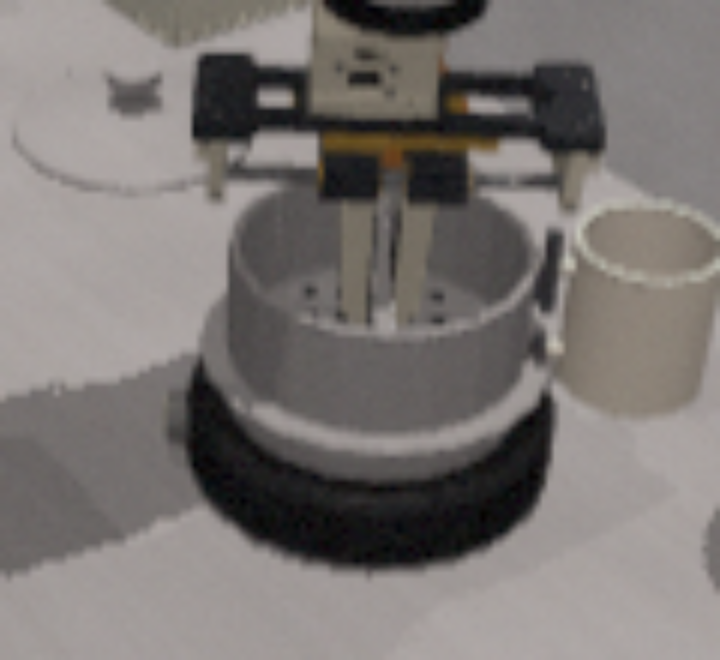

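The tray is down and the base key shows in the notch at (548,345). The weight is off at z 108.9, about 0.3 mm from nominal. Release and raise.

```bash
python3 -m handwheel '[{"fingers":0.5,"x":0,"y":0,"z":0,"ax":0,"ay":0,"az":0},{"fingers":0.5,"x":0,"y":0,"z":0,"ax":0,"ay":0,"az":0},{"fingers":0.5,"x":0,"y":0,"z":0,"ax":0,"ay":0,"az":0},{"fingers":0.5,"x":0,"y":0,"z":0,"ax":0,"ay":0,"az":0},{"fingers":0.5,"x":0,"y":0,"z":0,"ax":0,"ay":0,"az":0},{"fingers":0.5,"x":-0.015,"y":0,"z":0,"ax":0,"ay":0,"az":0},{"fingers":0.5,"x":-0.025,"y":0,"z":0,"ax":0,"ay":0,"az":0},{"fingers":0.5,"x":-0.03,"y":0,"z":0,"ax":0,"ay":0,"az":0}]' 45
python3 - <<'E'
from h import *
st(); lev()
E
```

```text
clock: 12.62
tool_pos: [634.2, 10.0, 175.4]
eef_rot: [-2.498, 1.566, 3.126]
ft_force: [0.1, -0.2, 0.2]
gripper_width: 0.501
t 12.62 [634.2  10.  175.4] psi -37.78 tilt [-0.005  0.    -1.   ] F [ 0.1 -0.2  0.2] T [-0.01  0.16 -0.03] g 0.501 q6 0.60
level ay -0.22 az 0.16
```

```bash
python3 -m handwheel '[{"fingers":0.5,"x":-0.03,"y":0,"z":0,"ax":0,"ay":-0.2,"az":0.15},{"fingers":0.5,"x":-0.03,"y":-0.01,"z":0,"ax":0,"ay":0,"az":0},{"fingers":0.5,"x":-0.02,"y":-0.025,"z":0,"ax":0,"ay":0,"az":0},{"fingers":0.5,"x":-0.01,"y":-0.03,"z":0,"ax":0,"ay":0,"az":0},{"fingers":0.5,"x":0,"y":-0.025,"z":0,"ax":0,"ay":0,"az":0},{"fingers":0.5,"x":0,"y":-0.015,"z":0,"ax":0,"ay":0,"az":0},{"fingers":0.5,"x":0,"y":0,"z":0,"ax":0,"ay":0,"az":0},{"fingers":0.5,"x":0,"y":0,"z":0,"ax":0,"ay":0,"az":0}]' 45
cat >> h.py <<'E'
def tray_look(png,c=(635,10)):
    st(); p,d,C,z,r=tierwrist(png,c=c); np.save("C.npy",C)
    P=C[(r<79)&(r>66)&(z>124)&(z<139)]; q,s=circ(P); print("rim",len(P),q,s,P[:,2].mean())
    A=np.c_[P[:,0]-q[0],P[:,1]-q[1],np.ones(len(P))]; k=np.linalg.lstsq(A,P[:,2],rcond=None)[0]; print("rim tilt deg",np.degrees(k[:2]).round(2),"z",k[2].round(1))
    F=C[(r<86)&(r>78)&(z>66)&(z<86)]; 
    if len(F)>20: print("flange",len(F),np.percentile(F[:,2],[10,50,90]))
    W=C[(r<55)&(z>112)&(z<126)]; print("web",len(W),axis_dir(W))
    for k in tip_of("wrist","tier_key"): X=w("wrist",k['xyz']);print(round(k['confidence'],2),X.round(1),np.round(proj("wrist",X)),np.degrees(np.arctan2(X[1]-q[1],X[0]-q[0])))
    st()
E
python3 - <<'E'
from h import *
tray_look("pics/w7.png")
p,d=viewer.read_camera("side"); cv2.imwrite("pics/s7.png",cv2.resize(p[120:230,230:350],(720,660)))
E
```

```text
clock: 13.28
tool_pos: [570.0, -75.8, 277.9]
eef_rot: [0.484, 1.556, -0.174]
ft_force: [0.6, -1.3, -0.7]
gripper_width: 0.495
t 13.28 [570.  -75.8 277.9] psi -37.69 tilt [ 0.014 -0.002 -1.   ] F [ 0.6 -1.3 -0.7] T [ 0.02  0.15 -0.03] g 0.495 q6 0.44
rim 3247 [634.7   9.5  72. ] 1.7 130.67773084057086
rim tilt deg [-0.2  -0.27] z 130.7
flange 135 [72.91861255 73.69060905 74.8643213 ]
web 1020 (array([636.5,  12. , 119.7]), np.float64(52.3))
0.78 [699.1 -42.6 134. ] [336.  85.] -38.96823391754532
t 13.38 [570.3 -75.1 277.5] psi -37.63 tilt [ 0.013 -0.002 -1.   ] F [-0.6 -0.6 -0.2] T [-0.04  0.18  0.  ] g 0.501 q6 0.44
```

View pics/w7.png

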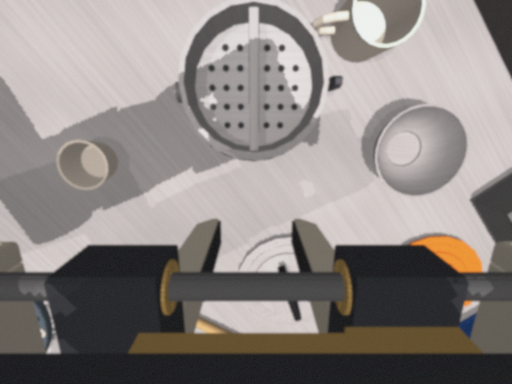

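View pics/s7.png

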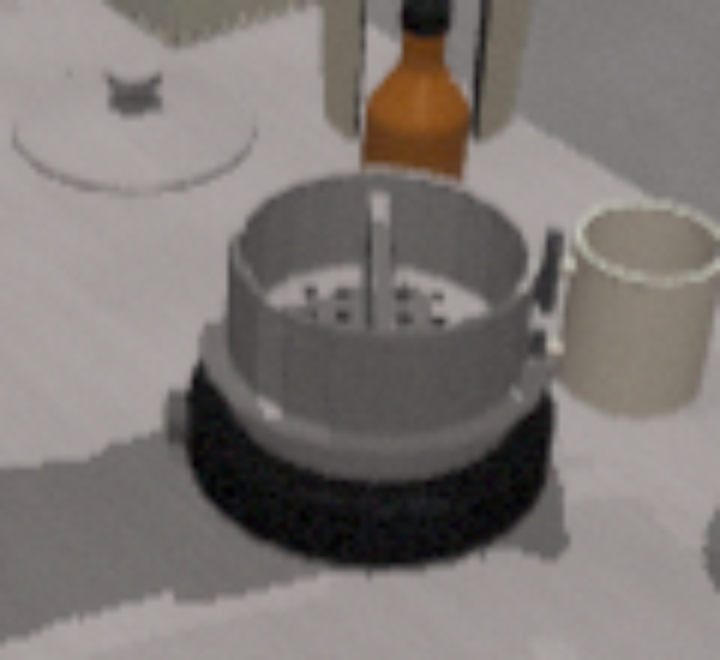

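The tray is seated: rim at 130.7 mm, flange at 73.7 mm, tilt under 0.3°, web yaw -37.7°. In the wrist view the base dial is at (180,90) and the keys at (336,83). Now to the lid.

Run:
```python
from h import *
lev(); plan((478,-310,190),-18.1,8)
```

```text
level ay 0.67 az -0.36
{x:0.0109 y:-0.0303 z:0.0088 ax:-2.44}
{x:0.0109 y:-0.0307 z:0.0075 ax:-2.44}
{x:0.0109 y:-0.0310 z:0.0062 ax:-2.44}
{x:0.0109 y:-0.0312 z:0.0049 ax:-2.44}
{x:0.0109 y:-0.0314 z:0.0035 ax:-2.44}
{x:0.0109 y:-0.0315 z:0.0022 ax:-2.44}
{x:0.0109 y:-0.0316 z:0.0008 ax:-2.44}
{x:0.0109 y:-0.0316 z:-0.0005 ax:-2.44}
```

```bash
python3 -m handwheel '[{"fingers":0.6,"x":0.005,"y":-0.028,"z":0.009,"ax":-2.5,"ay":0.3,"az":-0.2},{"fingers":0.6,"x":0.01,"y":-0.035,"z":0.008,"ax":-3,"ay":0.3,"az":-0.2},{"fingers":0.6,"x":0.012,"y":-0.038,"z":0.007,"ax":-3,"ay":0,"az":0},{"fingers":0.6,"x":0.012,"y":-0.038,"z":0.005,"ax":-3,"ay":0,"az":0},{"fingers":0.6,"x":0.012,"y":-0.036,"z":0.004,"ax":-3,"ay":0,"az":0},{"fingers":0.6,"x":0.012,"y":-0.03,"z":0.002,"ax":-2.5,"ay":0,"az":0},{"fingers":0.6,"x":0.01,"y":-0.02,"z":0.001,"ax":-2,"ay":0,"az":0},{"fingers":0.6,"x":0.005,"y":-0.01,"z":0,"ax":-1,"ay":0,"az":0}]' 45
python3 -m handwheel '[{"fingers":0.6,"x":0,"y":0,"z":0,"ax":0,"ay":0,"az":0},{"fingers":0.6,"x":0,"y":0,"z":0,"ax":0,"ay":0,"az":0},{"fingers":0.6,"x":0,"y":0,"z":0,"ax":0,"ay":0,"az":0},{"fingers":0.6,"x":0,"y":0,"z":0,"ax":0,"ay":0,"az":0},{"fingers":0.6,"x":0,"y":0,"z":0,"ax":0,"ay":0,"az":0},{"fingers":0.6,"x":0,"y":0,"z":0,"ax":0,"ay":0,"az":0},{"fingers":0.6,"x":0,"y":0,"z":0,"ax":0,"ay":0,"az":0},{"fingers":0.6,"x":0,"y":0,"z":0,"ax":0,"ay":0,"az":0}]'
python3 - <<'E'
from h import *
st(); lev(); c=(490,-276)
p,d,C,z,r=tierwrist("pics/w8.png",c=c)
L=C[(r>70)&(r<100)&(z>8)&(z<22)]; print("flange",len(L),L[:,2].mean()); L=C[(r<100)&(z>6)&(z<22)]; np.save("C8.npy",C)
# outer edge by angle
a=np.degrees(np.arctan2(L[:,1]-c[1],L[:,0]-c[0]))//10; rr=np.hypot(L[:,0]-c[0],L[:,1]-c[1])
E_=np.array([L[a==k][np.argsort(rr[a==k])[-5]] for k in np.unique(a) if (a==k).sum()>20]); print("edge",len(E_),circ(E_))
W=C[(r<55)&(z>48)&(z<66)]; print("bar",len(W),axis_dir(W),((W.min(0)+W.max(0))/2).round(1))
for n in ["lid_notch","lid_grip","lid"]:
  for k in tip_of("wrist",n): X=w("wrist",k['xyz']);print(n,round(k['confidence'],2),X.round(1),np.round(proj("wrist",X)))
st()
E
```

```text
clock: 14.1
tool_pos: [491.9, -300.9, 194.2]
eef_rot: [0.314, 1.569, 0.037]
ft_force: [0.1, -0.5, 0.8]
gripper_width: 0.6
clock: 14.77
tool_pos: [494.7, -297.5, 193.5]
eef_rot: [1.319, 1.569, 1.044]
ft_force: [0.4, 0.6, 0.5]
gripper_width: 0.597
t 14.77 [ 494.7 -297.5  193.5] psi -15.74 tilt [ 0.001  0.001 -1.   ] F [0.4 0.6 0.5] T [-0.06  0.06  0.02] g 0.597 q6 -0.35
level ay 0.02 az -0.09
flange 5998 11.828088129635029
edge 36 (array([ 488.5, -275.6,   87.9]), np.float64(0.5))
bar 836 (array([ 489.5, -273.7,   57.2]), np.float64(71.68)) [ 488.8 -275.2   53.8]
lid_notch 0.93 [ 567.1 -302.1    5.4] [313. 164.]
lid_grip 0.73 [ 489.2 -280.5   51.3] [246. 172.]
lid_grip 0.59 [ 689.1 -429.4   53.1] [448. 247.]
lid_grip 0.58 [ 765.7 -195.5   -1. ] [465.  24.]
lid 0.97 [ 159.4 -311.2    1.3] [ 24. 250.]
lid 0.77 [ 690.7 -430.4    2. ] [423. 230.]
lid 0.64 [ 487.3 -277.7    1.4] [246. 162.]
t 14.97 [ 494.5 -297.8  193.3] psi -15.77 tilt [ 0.001  0.002 -1.   ] F [-0.2  0.1  0.7] T [-0.11  0.08 -0.02] g 0.600 q6 -0.35
```

View pics/w8.png

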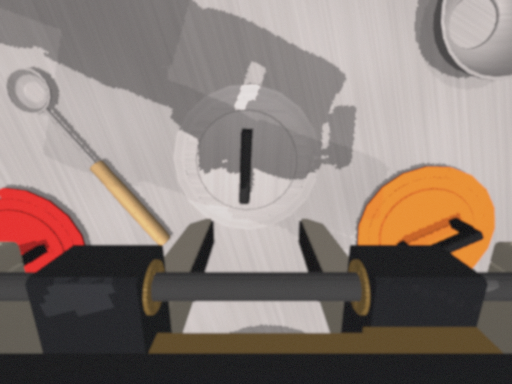

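The steel lid is at (247,155) with its bar vertical from (247,130) to (245,203). Orange is at (430,215) and red at the left edge. The edge fit gives centre (488.5,-275.6), radius 87.9 and bar yaw 71.7°.

Run:
```python
from h import *
plan((488.8,-275.7,80),-18.2,6)
```

```text
{x:0.0189 y:0.0033 z:-0.0019 ax:0.41}
{x:0.0189 y:0.0033 z:-0.0019 ax:0.41}
{x:0.0189 y:0.0033 z:-0.0020 ax:0.41}
{x:0.0189 y:0.0033 z:-0.0020 ax:0.41}
{x:0.0189 y:0.0032 z:-0.0020 ax:0.41}
{x:0.0189 y:0.0032 z:-0.0020 ax:0.41}
```

```bash
python3 -m handwheel '[{"fingers":0.6,"x":0.014,"y":0.0035,"z":-0.002,"ax":0.4,"ay":0,"az":-0.1},{"fingers":0.6,"x":0.019,"y":0.0035,"z":-0.002,"ax":0.4,"ay":0,"az":0},{"fingers":0.6,"x":0.02,"y":0.0035,"z":-0.002,"ax":0.4,"ay":0,"az":0},{"fingers":0.6,"x":0.02,"y":0.0035,"z":-0.002,"ax":0.4,"ay":0,"az":0},{"fingers":0.6,"x":0.019,"y":0.003,"z":-0.002,"ax":0.4,"ay":0,"az":0},{"fingers":0.6,"x":0.014,"y":0.002,"z":-0.001,"ax":0.3,"ay":0,"az":0},{"fingers":0.6,"x":0,"y":0,"z":0,"ax":0,"ay":0,"az":0},{"fingers":0.6,"x":0,"y":0,"z":0,"ax":0,"ay":0,"az":0}]'
python3 - <<'E'
from h import *
st(); lev(); plan((488.8,-275.7,50),-18.2,3)
E
```

```text
clock: 15.63
tool_pos: [489.9, -277.0, 84.6]
eef_rot: [-0.353, 1.567, -0.672]
ft_force: [-0.5, -0.6, 0.7]
gripper_width: 0.598
t 15.63 [ 489.9 -277.    84.6] psi -18.25 tilt [ 0.003 -0.002 -1.   ] F [-0.5 -0.6  0.7] T [-0.07  0.15 -0.03] g 0.598 q6 -0.28
level ay 0.22 az 0.08
{x:0.0115 y:0.0003 z:-0.0005 ax:-0.02}
{x:0.0115 y:0.0003 z:-0.0005 ax:-0.02}
{x:0.0115 y:0.0003 z:-0.0005 ax:-0.02}
```

```bash
python3 -m handwheel '[{"fingers":0.6,"x":0.008,"y":0.001,"z":-0.001,"ax":0,"ay":0.2,"az":0.1},{"fingers":0.6,"x":0.012,"y":0,"z":0,"ax":0,"ay":0,"az":0},{"fingers":0.6,"x":0.01,"y":0,"z":0,"ax":0,"ay":0,"az":0},{"fingers":0.6,"x":0.004,"y":0,"z":0,"ax":0,"ay":0,"az":0},{"fingers":0,"x":0,"y":0,"z":0,"ax":0,"ay":0,"az":0},{"fingers":0,"x":0,"y":0,"z":0,"ax":0,"ay":0,"az":0},{"fingers":0,"x":0,"y":0,"z":0,"ax":0,"ay":0,"az":0},{"fingers":0,"x":0,"y":0,"z":0,"ax":0,"ay":0,"az":0}]' 45
python3 - <<'E'
from h import *
st(); lev(); plan((488.8,-275.7,50),-18.2,1)
E
```

```text
clock: 16.3
tool_pos: [490.7, -277.3, 50.0]
eef_rot: [-0.166, 1.567, -0.485]
ft_force: [0.1, -0.3, 0.1]
gripper_width: 0.364
t 16.30 [ 490.7 -277.3   50. ] psi -18.26 tilt [ 0.004 -0.002 -1.   ] F [ 0.1 -0.3  0.1] T [-0.05  0.06 -0.02] g 0.364 q6 -0.28
level ay 0.24 az 0.04
{x:-0.0000 y:0.0009 z:-0.0023 ax:-0.06}
```

```bash
python3 -m handwheel '[{"fingers":0,"x":0,"y":0.001,"z":-0.002,"ax":0,"ay":0.2,"az":0},{"fingers":0,"x":0,"y":0,"z":0,"ax":0,"ay":0,"az":0},{"fingers":0,"x":0,"y":0,"z":0,"ax":0,"ay":0,"az":0},{"fingers":0,"x":0,"y":0,"z":0,"ax":0,"ay":0,"az":0},{"fingers":0,"x":0,"y":0,"z":0,"ax":0,"ay":0,"az":0},{"fingers":0,"x":0,"y":0,"z":0,"ax":0,"ay":0,"az":0},{"fingers":0,"x":0,"y":0,"z":0,"ax":0,"ay":0,"az":0},{"fingers":0,"x":0,"y":0,"z":0,"ax":0,"ay":0,"az":0}]' 45
python3 - <<'E'
from h import *
st(); lev(); plan((488.8,-275.7,50),-18.2,1)
E
```

```text
clock: 16.97
tool_pos: [489.2, -275.8, 50.8]
eef_rot: [-0.633, 1.569, -0.951]
ft_force: [0.1, 0.4, -0.9]
gripper_width: 0.127
t 16.97 [ 489.2 -275.8   50.8] psi -18.25 tilt [ 0.001 -0.002 -1.   ] F [ 0.1  0.4 -0.9] T [-0.05  0.11 -0.01] g 0.127 q6 -0.28
level ay 0.09 az 0.06
{x:0.0008 y:-0.0001 z:-0.0004 ax:-0.05}
```

```bash
python3 -m handwheel '[{"fingers":0,"x":0,"y":0,"z":0,"ax":0,"ay":0,"az":0},{"fingers":0,"x":-0.006,"y":0,"z":0,"ax":0,"ay":0.1,"az":0.1},{"fingers":0,"x":-0.015,"y":0,"z":0,"ax":0,"ay":0,"az":0},{"fingers":0,"x":-0.025,"y":0,"z":0,"ax":0,"ay":0,"az":0},{"fingers":0,"x":-0.032,"y":0,"z":0,"ax":0,"ay":0,"az":0},{"fingers":0,"x":-0.032,"y":0,"z":0,"ax":0,"ay":0,"az":0},{"fingers":0,"x":-0.032,"y":0,"z":0,"ax":0,"ay":0,"az":0},{"fingers":0,"x":-0.025,"y":0,"z":0,"ax":0,"ay":0,"az":0}]' 45
python3 - <<'E'
from h import *
st(); lev(); plan((550,-99,245),-37.8,8)
E
```

```text
clock: 17.63
tool_pos: [484.9, -273.0, 218.0]
eef_rot: [2.806, 1.55, 2.487]
ft_force: [-0.1, -0.0, -3.7]
gripper_width: 0.123
t 17.63 [ 484.9 -273.   218. ] psi -18.25 tilt [-0.016  0.012 -1.   ] F [-0.1 -0.  -3.7] T [-0.14  0.   -0.  ] g 0.123 q6 -0.28
level ay -1.11 az -0.39
{x:-0.0034 y:0.0232 z:0.0009 ax:2.44}
{x:-0.0034 y:0.0232 z:-0.0001 ax:2.44}
{x:-0.0034 y:0.0232 z:-0.0011 ax:2.44}
{x:-0.0034 y:0.0231 z:-0.0021 ax:2.44}
{x:-0.0034 y:0.0230 z:-0.0030 ax:2.44}
{x:-0.0034 y:0.0229 z:-0.0040 ax:2.44}
{x:-0.0034 y:0.0227 z:-0.0050 ax:2.44}
{x:-0.0034 y:0.0224 z:-0.0060 ax:2.44}
```

```bash
python3 -m handwheel '[{"fingers":0,"x":-0.008,"y":0.012,"z":0.001,"ax":2,"ay":-0.4,"az":-0.2},{"fingers":0,"x":-0.008,"y":0.022,"z":0,"ax":3,"ay":-0.4,"az":-0.2},{"fingers":0,"x":-0.005,"y":0.028,"z":-0.001,"ax":3,"ay":-0.3,"az":0},{"fingers":0,"x":0,"y":0.03,"z":-0.002,"ax":3,"ay":0,"az":0},{"fingers":0,"x":0,"y":0.03,"z":-0.004,"ax":3,"ay":0,"az":0},{"fingers":0,"x":0,"y":0.024,"z":-0.005,"ax":2.5,"ay":0,"az":0},{"fingers":0,"x":0,"y":0.015,"z":-0.004,"ax":1.5,"ay":0,"az":0},{"fingers":0,"x":0,"y":0.006,"z":-0.002,"ax":0.5,"ay":0,"az":0}]' 45
python3 -m handwheel '[{"fingers":0,"x":0,"y":0,"z":0,"ax":0,"ay":0,"az":0},{"fingers":0,"x":0,"y":0,"z":0,"ax":0,"ay":0,"az":0},{"fingers":0,"x":0,"y":0,"z":0,"ax":0,"ay":0,"az":0},{"fingers":0,"x":0,"y":0,"z":0,"ax":0,"ay":0,"az":0},{"fingers":0,"x":0,"y":0,"z":0,"ax":0,"ay":0,"az":0},{"fingers":0,"x":0,"y":0,"z":0,"ax":0,"ay":0,"az":0},{"fingers":0,"x":0,"y":0,"z":0,"ax":0,"ay":0,"az":0},{"fingers":0,"x":0,"y":0,"z":0,"ax":0,"ay":0,"az":0}]'
python3 - <<'E'
from h import *
st(); lev(); P0,R0,_=tool()
p,d,C,z,r=tierwrist("pics/w9.png",c=P0[:2])
A=(C-P0)@R0   # x down, y, z
m=(A[...,0]>34)&(A[...,0]<46)&(np.hypot(A[...,1],A[...,2])<98)
L=A[m]; print("lid flange",len(L),np.median(L[:,0]))
L=L[:,[1,2,0]]; a=np.degrees(np.arctan2(L[:,1],L[:,0]))//6; rr=np.hypot(L[:,0],L[:,1])
E_=np.array([L[a==k][np.argsort(rr[a==k])[-4]] for k in np.unique(a) if (a==k).sum()>20]); E_=E_[np.hypot(E_[:,0],E_[:,1])>82]; print("edge(y,z)",len(E_),circ(E_))
for k in np.unique(a): 
    if (a==k).sum()>20: print(int(k*6),np.sort(rr[a==k])[-4].round(1),end="; ")
print()
for k in tip_of("wrist","lid_notch"): 
    X=w("wrist",k['xyz']); v=(X-P0)@R0; print(round(k['confidence'],2),v.round(1),np.round(proj("wrist",X)),np.degrees(np.arctan2(v[1],v[2])).round(1))
r=np.hypot(C[...,0]-635,C[...,1]-10); Q=C[(r<79)&(r>66)&(z>124)&(z<139)]; print("tray rim",len(Q),circ(Q))
st()
E
```

```text
clock: 18.3
tool_pos: [547.7, -110.9, 248.0]
eef_rot: [-0.11, 1.564, -0.771]
ft_force: [0.2, -0.5, -4.7]
gripper_width: 0.125
clock: 18.97
tool_pos: [546.0, -111.7, 247.5]
eef_rot: [-0.585, 1.567, -1.246]
ft_force: [0.4, -0.4, -5.0]
gripper_width: 0.121
t 18.97 [ 546.  -111.7  247.5] psi -37.86 tilt [ 0.001 -0.004 -1.   ] F [ 0.4 -0.4 -5. ] T [-0.12  0.07  0.01] g 0.121 q6 0.38
level ay 0.19 az 0.13
lid flange 28029 38.16746593923093
edge(y,z) 39 (array([ 0.5, -0.3, 88.2]), np.float64(0.5))
-180 87.7; -174 87.3; -120 39.6; -114 52.7; -108 87.9; -102 88.0; -96 88.6; -90 88.8; -84 88.2; -78 88.9; -72 89.1; -66 88.2; -60 88.8; -54 89.2; -48 88.3; -42 88.7; -36 89.2; -30 88.4; -24 88.4; -18 89.2; -12 88.5; -6 88.4; 0 89.2; 6 88.5; 12 88.2; 18 88.9; 24 88.7; 30 88.0; 36 88.9; 42 88.5; 48 87.9; 54 88.4; 60 88.6; 66 87.8; 72 88.0; 78 88.0; 84 74.5; 90 85.5; 96 88.0; 102 87.8; 108 53.9; 114 40.3; 168 87.7; 174 88.1; 
0.75 [ 240.1 -218.7  368. ] [478. 298.] -30.7
0.69 [46.6 -2.2 80.6] [362. 220.] -1.5
tray rim 1661 (array([634.4,   8.8,  71.8]), np.float64(1.7))
t 19.07 [ 546.  -111.6  247.5] psi -37.85 tilt [ 0.001 -0.004 -1.   ] F [-0.4  0.3 -4.1] T [-0.05  0.15 -0.  ] g 0.123 q6 0.38
```

View pics/w9.png

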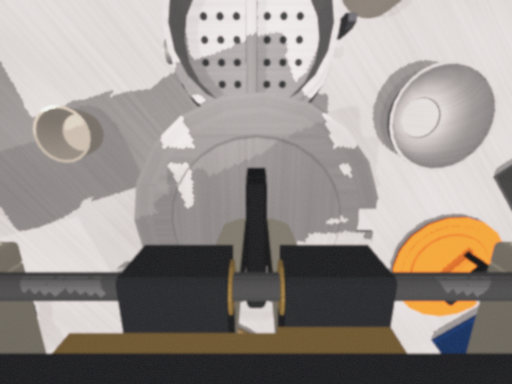

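The lid is centred in the grip within 0.5 mm. Its notch shows at about (368,222) and the tray key at (346,22). I check the notch angle more closely.

Run:
```python
from h import *
P0,R0,_=tool()
p,d,C,z,r=tierwrist("pics/w10.png",c=P0[:2])
A=(C-P0)@R0
m=(A[...,0]>34)&(A[...,0]<46)
th=np.degrees(np.arctan2(A[...,1],A[...,2])); rr=np.hypot(A[...,1],A[...,2])
for r0,r1 in((77,80),(80,83),(83,86)):
    b=[((th>=t)&(th<t+1)&m&(rr>r0)&(rr<r1)).sum() for t in range(-14,20)]; print(r0,b)
cv2.imwrite("pics/w10c.png",cv2.resize(p[170:260,300:400],(700,630),interpolation=cv2.INTER_CUBIC))
```

```text
77 [np.int64(5), np.int64(4), np.int64(7), np.int64(7), np.int64(7), np.int64(7), np.int64(7), np.int64(15), np.int64(0), np.int64(0), np.int64(0), np.int64(0), np.int64(0), np.int64(0), np.int64(0), np.int64(0), np.int64(0), np.int64(0), np.int64(0), np.int64(0), np.int64(0), np.int64(6), np.int64(10), np.int64(5), np.int64(6), np.int64(8), np.int64(9), np.int64(7), np.int64(8), np.int64(6), np.int64(12), np.int64(6), np.int64(6), np.int64(6)]
80 [np.int64(1), np.int64(12), np.int64(7), np.int64(6), np.int64(6), np.int64(9), np.int64(4), np.int64(13), np.int64(3), np.int64(0), np.int64(0), np.int64(0), np.int64(0), np.int64(0), np.int64(0), np.int64(0), np.int64(0), np.int64(0), np.int64(0), np.int64(0), np.int64(3), np.int64(8), np.int64(7), np.int64(7), np.int64(7), np.int64(8), np.int64(8), np.int64(10), np.int64(7), np.int64(9), np.int64(9), np.int64(8), np.int64(9), np.int64(8)]
83 [np.int64(0), np.int64(7), np.int64(7), np.int64(7), np.int64(9), np.int64(6), np.int64(8), np.int64(9), np.int64(7), np.int64(0), np.int64(0), np.int64(0), np.int64(0), np.int64(0), np.int64(0), np.int64(0), np.int64(0), np.int64(0), np.int64(0), np.int64(0), np.int64(3), np.int64(8), np.int64(7), np.int64(8), np.int64(8), np.int64(7), np.int64(8), np.int64(10), np.int64(7), np.int64(8), np.int64(8), np.int64(9), np.int64(10), np.int64(9)]
```

View pics/w10c.png

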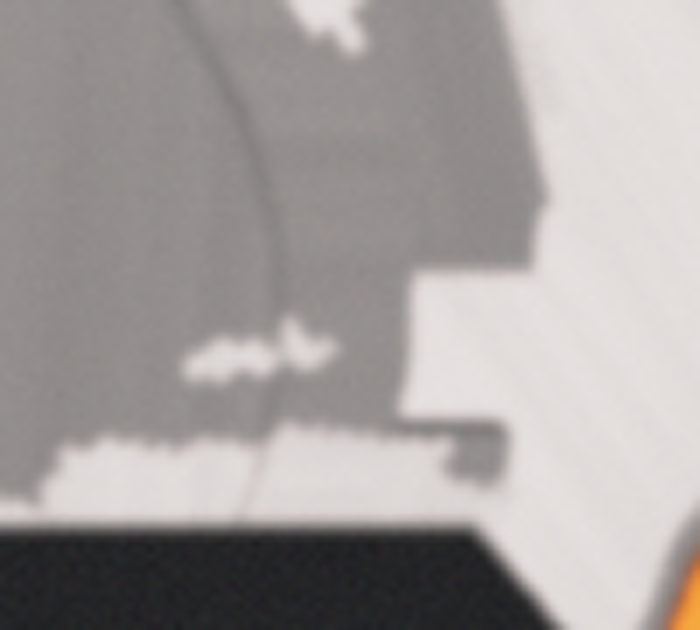

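The notch gap runs from about -5.5° to +6.5° about the jaw axis, so the lid is aligned within 0.5°. Move over the tray.

```bash
python3 -m handwheel '[{"fingers":0,"x":0,"y":0.012,"z":0,"ax":0,"ay":0.1,"az":0.1},{"fingers":0,"x":0,"y":0.022,"z":-0.001,"ax":0,"ay":0.1,"az":0},{"fingers":0,"x":0.003,"y":0.028,"z":-0.001,"ax":0,"ay":0,"az":0},{"fingers":0,"x":0.005,"y":0.03,"z":-0.001,"ax":0,"ay":0,"az":0},{"fingers":0,"x":0.005,"y":0.024,"z":-0.001,"ax":0,"ay":0,"az":0},{"fingers":0,"x":0.003,"y":0.015,"z":0,"ax":0,"ay":0,"az":0},{"fingers":0,"x":0,"y":0.006,"z":0,"ax":0,"ay":0,"az":0},{"fingers":0,"x":0,"y":0,"z":0,"ax":0,"ay":0,"az":0}]' 45
python3 - <<'E'
from h import *
st(); lev(); plan((635.1,9.8,215),-37.8,2)
E
```

```text
clock: 19.78
tool_pos: [632.3, 7.3, 230.8]
eef_rot: [1.608, 1.569, 0.946]
ft_force: [-0.5, 0.1, -5.8]
gripper_width: 0.125
t 19.78 [632.3   7.3 230.8] psi -37.94 tilt [ 0.001  0.001 -1.   ] F [-0.5  0.1 -5.8] T [-0.08  0.09 -0.02] g 0.125 q6 0.60
level ay -0.00 az -0.08
{x:0.0079 y:0.0018 z:0.0004 ax:-0.07}
{x:0.0079 y:0.0018 z:0.0004 ax:-0.07}
```

```bash
python3 -m handwheel '[{"fingers":0,"x":0.004,"y":0.002,"z":0.0005,"ax":-0.1,"ay":0,"az":-0.1},{"fingers":0,"x":0.006,"y":0.001,"z":0.0005,"ax":-0.1,"ay":0,"az":0},{"fingers":0,"x":0.005,"y":0,"z":0,"ax":0,"ay":0,"az":0},{"fingers":0,"x":0.003,"y":0,"z":0,"ax":0,"ay":0,"az":0},{"fingers":0,"x":0,"y":0,"z":0,"ax":0,"ay":0,"az":0},{"fingers":0,"x":0,"y":0,"z":0,"ax":0,"ay":0,"az":0},{"fingers":0,"x":0,"y":0,"z":0,"ax":0,"ay":0,"az":0},{"fingers":0,"x":0,"y":0,"z":0,"ax":0,"ay":0,"az":0}]' 45
python3 - <<'E'
from h import *
st(); lev(); plan((635.1,9.8,190),-37.8,1)
p,d=viewer.read_camera("side"); cv2.imwrite("pics/s11.png",cv2.resize(p[100:210,230:350],(720,660)))
E
```

```text
clock: 20.45
tool_pos: [633.6, 5.9, 211.3]
eef_rot: [-1.815, 1.569, -2.476]
ft_force: [-0.8, 0.1, -4.9]
gripper_width: 0.126
t 20.45 [633.6   5.9 211.3] psi -37.90 tilt [-0.001 -0.001 -1.   ] F [-0.8  0.1 -4.9] T [-0.03  0.14 -0.03] g 0.126 q6 0.60
level ay -0.02 az 0.10
{x:0.0213 y:0.0040 z:-0.0012 ax:-0.10}
```

View pics/s11.png

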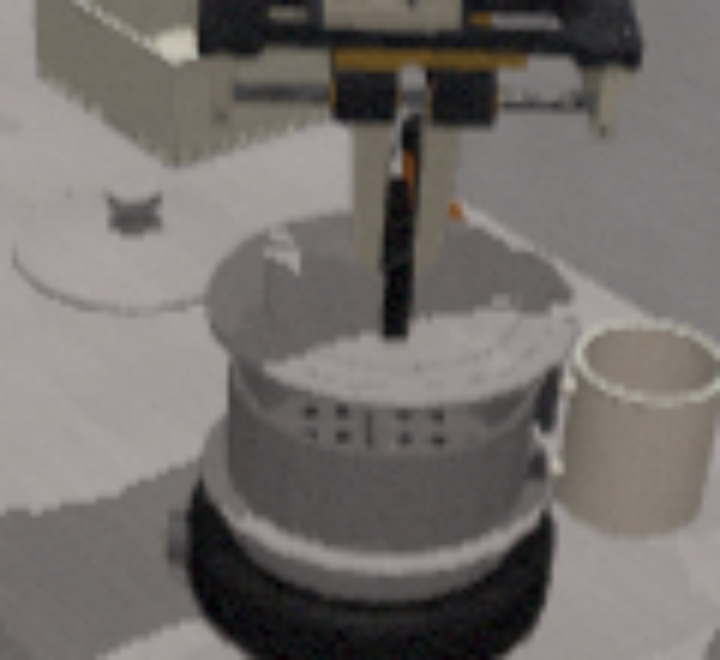

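The lid hovers level over the tray and is about 4 mm off in y. Correct that and descend to just above the rim.

```bash
python3 -m handwheel '[{"fingers":0,"x":0.002,"y":0.003,"z":-0.001,"ax":-0.1,"ay":0,"az":0.1},{"fingers":0,"x":0.006,"y":0.001,"z":0,"ax":0,"ay":0,"az":0},{"fingers":0,"x":0.007,"y":0,"z":0,"ax":0,"ay":0,"az":0},{"fingers":0,"x":0.005,"y":0,"z":0,"ax":0,"ay":0,"az":0},{"fingers":0,"x":0.002,"y":0,"z":0,"ax":0,"ay":0,"az":0},{"fingers":0,"x":0,"y":0,"z":0,"ax":0,"ay":0,"az":0},{"fingers":0,"x":0,"y":0,"z":0,"ax":0,"ay":0,"az":0},{"fingers":0,"x":0,"y":0,"z":0,"ax":0,"ay":0,"az":0}]' 45
python3 - <<'E'
from h import *
st(); lev(); plan((635.1,9.8,180),-37.8,1)
E
```

```text
clock: 21.17
tool_pos: [635.3, 10.3, 186.6]
eef_rot: [3.089, 1.57, 2.43]
ft_force: [0.3, -0.1, -4.3]
gripper_width: 0.122
t 21.17 [635.3  10.3 186.6] psi -37.77 tilt [-0.001  0.    -1.   ] F [ 0.3 -0.1 -4.3] T [-0.07  0.13  0.03] g 0.122 q6 0.60
level ay -0.04 az -0.00
{x:0.0066 y:-0.0005 z:0.0001 ax:0.03}
```

```bash
python3 -m handwheel '[{"fingers":0,"x":0.001,"y":-0.0005,"z":0,"ax":0,"ay":0,"az":0},{"fingers":0,"x":0.002,"y":0,"z":0,"ax":0,"ay":0,"az":0},{"fingers":0,"x":0.002,"y":0,"z":0,"ax":0,"ay":0,"az":0},{"fingers":0,"x":0.002,"y":0,"z":0,"ax":0,"ay":0,"az":0},{"fingers":0,"x":0.0005,"y":0,"z":0,"ax":0,"ay":0,"az":0},{"fingers":0,"x":0,"y":0,"z":0,"ax":0,"ay":0,"az":0},{"fingers":0,"x":0,"y":0,"z":0,"ax":0,"ay":0,"az":0},{"fingers":0,"x":0,"y":0,"z":0,"ax":0,"ay":0,"az":0}]' 45
python3 - <<'E'
from h import *
st(); lev(); plan((635.1,9.8,180),-37.8,1)
E
```

```text
clock: 21.83
tool_pos: [635.3, 9.7, 179.0]
eef_rot: [1.165, 1.57, 0.506]
ft_force: [0.1, -0.9, -5.2]
gripper_width: 0.124
t 21.83 [635.3   9.7 179. ] psi -37.78 tilt [ 0.001  0.    -1.   ] F [ 0.1 -0.9 -5.2] T [-0.06  0.11 -0.03] g 0.124 q6 0.60
level ay 0.02 az -0.04
{x:-0.0010 y:-0.0000 z:-0.0002 ax:0.02}
```

Still free, with the flange about 4 mm above the rim. Continue down, expecting contact near 174.8–175.1.

```bash
python3 -m handwheel '[{"fingers":0,"x":0.001,"y":0,"z":0,"ax":0,"ay":0,"az":0},{"fingers":0,"x":0.001,"y":0,"z":0,"ax":0,"ay":0,"az":0},{"fingers":0,"x":0.001,"y":0,"z":0,"ax":0,"ay":0,"az":0},{"fingers":0,"x":0.001,"y":0,"z":0,"ax":0,"ay":0,"az":0},{"fingers":0,"x":0.0005,"y":0,"z":0,"ax":0,"ay":0,"az":0},{"fingers":0,"x":0.0005,"y":0,"z":0,"ax":0,"ay":0,"az":0},{"fingers":0,"x":0,"y":0,"z":0,"ax":0,"ay":0,"az":0},{"fingers":0,"x":0,"y":0,"z":0,"ax":0,"ay":0,"az":0}]' 45
python3 - <<'E'
from h import *
st(); lev()
E
```

```text
clock: 22.5
tool_pos: [635.7, 9.7, 175.1]
eef_rot: [0.749, 1.568, 0.09]
ft_force: [-0.4, -0.5, -2.6]
gripper_width: 0.131
t 22.50 [635.7   9.7 175.1] psi -37.77 tilt [ 0.002  0.    -1.   ] F [-0.4 -0.5 -2.6] T [-0.06  0.27 -0.01] g 0.131 q6 0.60
level ay 0.10 az -0.09
```

```bash
python3 -m handwheel '[{"fingers":0,"x":0.001,"y":0,"z":0,"ax":0,"ay":0.1,"az":-0.1},{"fingers":0,"x":0.001,"y":0,"z":0,"ax":0,"ay":0,"az":0},{"fingers":0,"x":0.0005,"y":0,"z":0,"ax":0,"ay":0,"az":0},{"fingers":0,"x":0,"y":0,"z":0,"ax":0,"ay":0,"az":0},{"fingers":0,"x":0,"y":0,"z":0,"ax":0,"ay":0,"az":0},{"fingers":0,"x":0,"y":0,"z":0,"ax":0,"ay":0,"az":0},{"fingers":0,"x":0,"y":0,"z":0,"ax":0,"ay":0,"az":0},{"fingers":0,"x":0,"y":0,"z":0,"ax":0,"ay":0,"az":0}]' 45
python3 - <<'E'
from h import *
st(); lev()
p,d=viewer.read_camera("side"); cv2.imwrite("pics/s12.png",cv2.resize(p[100:210,230:350],(720,660)))
E
```

```text
clock: 23.17
tool_pos: [635.9, 9.7, 175.1]
eef_rot: [0.34, 1.57, -0.32]
ft_force: [-1.9, 0.0, 0.2]
gripper_width: 0.127
t 23.17 [635.9   9.7 175.1] psi -37.77 tilt [ 0.001 -0.    -1.   ] F [-1.9  0.   0.2] T [-0.08  0.46  0.02] g 0.127 q6 0.60
level ay 0.05 az -0.02
```

View pics/s12.png

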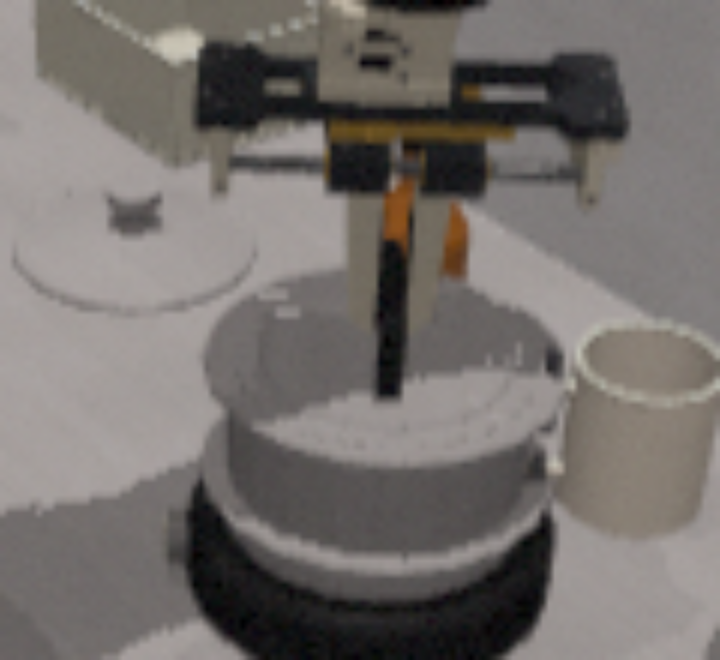

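The tray's key stands up through the lid's notch at (555,360). The weight is off at z 175.1, against a nominal 174.8. Release and raise.

```bash
python3 -m handwheel '[{"fingers":0.5,"x":0,"y":0,"z":0,"ax":0,"ay":0,"az":0},{"fingers":0.5,"x":0,"y":0,"z":0,"ax":0,"ay":0,"az":0},{"fingers":0.5,"x":0,"y":0,"z":0,"ax":0,"ay":0,"az":0},{"fingers":0.5,"x":0,"y":0,"z":0,"ax":0,"ay":0,"az":0},{"fingers":0.5,"x":0,"y":0,"z":0,"ax":0,"ay":0,"az":0},{"fingers":0.5,"x":-0.015,"y":0,"z":0,"ax":0,"ay":0,"az":0},{"fingers":0.5,"x":-0.025,"y":0,"z":0,"ax":0,"ay":0,"az":0},{"fingers":0.5,"x":-0.03,"y":0,"z":0,"ax":0,"ay":0,"az":0}]' 45
python3 -m handwheel '[{"fingers":0.5,"x":-0.03,"y":0,"z":0,"ax":0,"ay":-0.2,"az":0.1},{"fingers":0.5,"x":-0.03,"y":-0.01,"z":0,"ax":0,"ay":0,"az":0},{"fingers":0.5,"x":-0.02,"y":-0.025,"z":0,"ax":0,"ay":0,"az":0},{"fingers":0.5,"x":-0.01,"y":-0.03,"z":0,"ax":0,"ay":0,"az":0},{"fingers":0.5,"x":0,"y":-0.03,"z":0,"ax":0,"ay":0,"az":0},{"fingers":0.5,"x":0,"y":-0.02,"z":0,"ax":0,"ay":0,"az":0},{"fingers":0.5,"x":0,"y":-0.005,"z":0,"ax":0,"ay":0,"az":0},{"fingers":0.5,"x":0,"y":0,"z":0,"ax":0,"ay":0,"az":0}]' 45
python3 -m handwheel '[{"fingers":0.5,"x":0,"y":-0.01,"z":0,"ax":0,"ay":0,"az":0},{"fingers":0.5,"x":0,"y":0,"z":0,"ax":0,"ay":0,"az":0},{"fingers":0.5,"x":0,"y":0,"z":0,"ax":0,"ay":0,"az":0},{"fingers":0.5,"x":0,"y":0,"z":0,"ax":0,"ay":0,"az":0},{"fingers":0.5,"x":0,"y":0,"z":0,"ax":0,"ay":0,"az":0},{"fingers":0.5,"x":0,"y":0,"z":0,"ax":0,"ay":0,"az":0},{"fingers":0.5,"x":0,"y":0,"z":0,"ax":0,"ay":0,"az":0},{"fingers":0.5,"x":0,"y":0,"z":0,"ax":0,"ay":0,"az":0}]'
python3 - <<'E'
from h import *
st()
p,d,C,z,r=tierwrist("pics/w13.png",c=(635.3,9.8)); np.save("C13.npy",C)
P=C[(r<84)&(r>66)&(z>128)&(z<150)]; a=np.c_[P[:,0]-635.3,P[:,1]-9.8,np.ones(len(P))]
k=np.linalg.lstsq(a,P[:,2],rcond=None)[0]; print("lid flange top",len(P),k[2].round(1),"tilt",np.degrees(k[:2]).round(2),P[:,2].std())
W=C[(r<55)&(z>170)&(z<190)]; print("bar",len(W),axis_dir(W))
p,d=viewer.read_camera("side"); cv2.imwrite("pics/s13f.png",p); cv2.imwrite("pics/s13.png",cv2.resize(p[100:210,230:350],(720,660)))
p,d=viewer.read_camera("top"); cv2.imwrite("pics/t13.png",p)
E
```

```text
clock: 23.88
tool_pos: [634.5, 9.7, 241.0]
eef_rot: [-2.505, 1.564, 3.119]
ft_force: [0.8, -0.3, 0.3]
gripper_width: 0.499
clock: 24.55
tool_pos: [560.3, -87.9, 343.3]
eef_rot: [0.392, 1.56, -0.266]
ft_force: [0.4, 0.3, -0.5]
gripper_width: 0.498
clock: 25.22
tool_pos: [555.9, -93.2, 341.6]
eef_rot: [0.491, 1.562, -0.163]
ft_force: [0.6, -0.2, -0.7]
gripper_width: 0.499
t 25.22 [555.9 -93.2 341.6] psi -37.48 tilt [ 0.009 -0.001 -1.   ] F [ 0.6 -0.2 -0.7] T [-0.09  0.09  0.  ] g 0.499 q6 0.40
lid flange top 5672 136.2 tilt [ 0.02 -0.04] 1.0813511590419207
bar 933 (array([636.4,  10.6, 181.6]), np.float64(52.02))
```

View pics/w13.png

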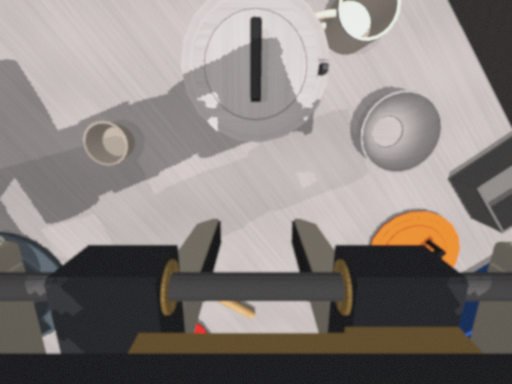

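View pics/s13.png

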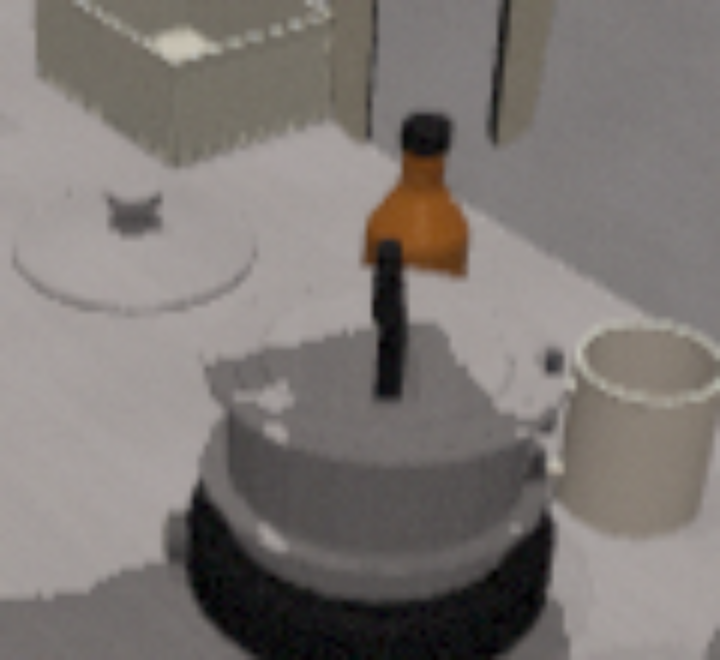

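View pics/s13f.png

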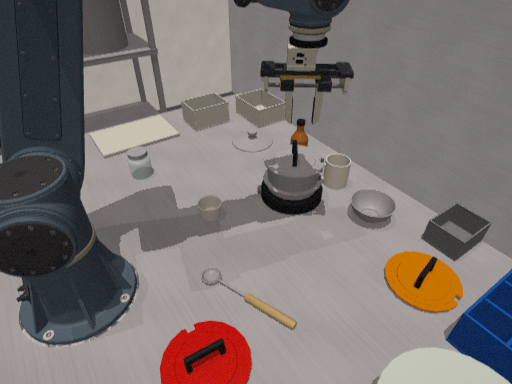

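The lid is on: the tray key shows in its notch at wrist (323,67) and side crop (553,360). The flange top is at 136.2 mm, with tilt under 0.05°. The other things are where they were, and the gripper is clear. Handing in.

```bash
python3 -c "
from station import bot
print(bot.finish_job())"
```

```text
the job is handed in; nothing more can be done
None
```

I set the divided tray on the base and the steel notched lid on the tray. Each notch is over the tab below it, and both pieces were lowered until the weight came off before I released them. I handed the job in at about 25 s of the 61 s allowed.

- **Tray:** the rim read 130.7 mm against a nominal 132 mm. Tilt was under 0.35°, and yaw was -37.7° against about -37.8° for the base key.
- **Lid:** the flange top read 136.2 mm against a nominal 136 mm. Tilt was under 0.05°, yaw was -38.0°, and the tray's tab stood up through the lid's notch.
- **Gripper heights:** these were about 0.3 mm above nominal at both seatings. I took this as measurement error, since the weight had come off and the pieces sat level.
- **Other things:** the ramekin, bottle, bowl, spoon, jar, mug, pot lid and the orange and red lids looked unmoved in the last side view.

The camera estimates disagreed with each other by 2–3 mm. I settled them using the gripped positions and the wrist views. No check failed.

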